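# Put the misplaced pipe fittings back into their own bins

## Robot

A 6-joint arm with a two-finger parallel gripper is mounted at the origin on the work surface. World frame = base frame: x ahead of the robot, y to its left, z up, the work surface at z = 0. Lengths are in m, angles in rad, forces in N, time in s.
With the tool pointing down it reaches from about 0.275 to 0.75 m from the base axis. Payload 10.2 kg.
Tool frame: the origin (TCP) lies at the very end of the fingers, on their centre line; the grasp point (between the pads) lies ctrl.grip_depth behind it (ctrl.grip_depth is the distance from the TCP to the grasp point, in m); z points along the fingers, x is the direction in which the jaws open and shut, and the axes are right-handed (so a half turn about z gives the same grasp; the last joint's range is limited). The gripper opens to 88 mm and grips with 3 to 60 N. Pads are 18 mm wide; open, the fingers measure 123 mm over their backs; the gripper's body (75 mm by 187 mm) begins 45 mm behind the grasp point.
Start: joints at [0.878, 0.313, 1.498, -0, 1.331, -0.223], TCP at [0.238, 0.468, 0.239] pointing down, gripper open.
Joint ranges: [-2.94, 2.94], [-0.97, 2.17], [0.19, 2.56], [-1.23, 4.37], [0.02, 3.11], [-2.88, 2.88]. Speed limits (rad/s): [2.39, 2.39, 3.01, 3.14, 3.14, 3.14].

## Interface

Orientations are given as a unit quaternion [x, y, z, w].
In Python, from station import ctrl gives the robot as it stands. The module is installed in compiled form; this text tells all that it offers.
- The arm moves only by the tool step_arm, never from a script. Its argument "deltas" is a list of rows, each a list of 5 numbers: the closure, from -1 (fully open) to 1 (shut), so that 0 is half open, then the shift along the tool's x, y, z in cm, then the turn about the tool's z in degrees. A call has 1 to 5 rows; each row shifts and turns the commanded pose from where the row before left it, along the tool's axes as they then stand; what a row does not reach is not made up. A row lasts 1/10 s, in which the tool goes at most 50 mm and 8.59 degrees, less where a joint would pass 70% of its speed; a pose out of reach is approached as far as the arm can. A call is refused whole if a number of a shift passes 5 or a number of a turn 8.59, either way. A call with a gripper value outside its range is refused whole. The fingers move at their own pace and stop on an object; the grip force is fixed at half the most. Time passes only in rows, so rows that do not move let the fingers close. It gives the time, the measured TCP pose, the force and the opening at its end, in the units of the state.
- ctrl.get_obs(): the state, without advancing time (a new reading comes with each control period).
- ctrl.capture(name): name is "scene" or "top"; returns the picture (400x640x3 uint8, red, green, blue); there is no depth.
- ctrl.get_calibration(name): a dict with "fov_y" (degrees; the focal length in pixels is half the picture's height over the tangent of half this angle, whatever the lens; pixels are square), "cx", "cy" (the principal point, pixels), "pose" (4x4, takes a point from camera to world coordinates). Camera axes: x right, y down, z forward; pixel columns grow to the right and rows downward; lengths in m; the calibration is good to about 2 mm. A picture is of the moment at which its call begins. get_calibration takes no time and is no camera call.
- ctrl.job_done(): hands the job in, once; it reports no verdict.
Trained networks look in the newest picture that a camera, given by its name, has taken for a name from the list of things; names that differ only in an ending like _2 or _b are one class to them, and where a whole thing is asked for, a point or a joint stands for the part that bears it (a point fixed in the world has none). Each returns a list of dicts, best first, with "score" (0 to 1); they miss things now and then, are a little off and sometimes report something else, mostly with a low value. They report only what shows in the picture. A call takes as long as a camera call. They do not tell look-alikes from the thing itself.
- ctrl.cut_out(camera, query): "pixels" (400x640 bool, what is visible of it) and "extent" ([left, top, width, height] as shares, 0 to 1, of the picture: columns of its width, rows of its height, round what is visible of it).
- ctrl.pinpoint(camera, query): "location" ([column, row] as shares, 0 to 1, of the picture: columns of its width, rows of its height: a listed point, or the origin of a listed thing).
The state is a dict: "time": time; "q": joint angles; "dq": joint speeds; "joint_torque": joint torques, N m; "tool_pos": TCP position; "tcp_rot": TCP orientation; "force": force on the tool from outside, world axes, zero at the start; "wrist_torque": the same for the moment, N m; "grip_width": finger opening in m.
Only numpy, scipy, OpenCV 4.12 (cv2) and the standard library are available. Lean on these libraries where they do the work, as an engineer would, in place of code of your own. Each camera call takes 0.05 s, during which the arm holds its last target. There are 200 camera calls.

## Task

Four pipe fittings are in the wrong places: the elbow and the tee lie in each other's bins, the socket stands in the hexagon caps' bin, and one hexagon cap is still in the green returns tray. Put each of the four into the front compartment of the blue bin whose rear compartment holds stock of the same kind; a compartment has room for only one fitting, so park one on a free spot while you swap. Set every fitting down as it sits now (elbow and tee flat, socket and cap standing with the cap's dome up) without dropping it, and leave the carton, the tin and the wrench on the bench where they are.

Things in the scene. Friction and masses are not known exactly. Their poses are not given: they have to be found in the camera images.
- elbow: Loose 90 degree steel elbow lying flat, 59 x 59 mm, 42 mm high, 0.3 kg. Origin: underside, centre of the 59 mm square; z up. One outlet points to +x (42 mm flat round end at x=29.5, axis at y=-8.5 mm), the other to +y (end at y=29.5, axis at x=-8.5 mm); axes 21 mm up. Grips: along x (59 mm, end face to back of the other arm) at y=-5 mm, or along y at x=-5 mm.
- tee: Loose steel pipe tee lying flat, 76 x 59 mm, 42 mm high, 0.4 kg. Origin: underside, centre of the 76 x 59 mm outline; z up. The 76 mm run (42 mm thick) lies along y with its axis at x=-8.5 mm; the branch points to +x and ends in a flat 42 mm round face at x=29.5 mm; axes 21 mm up. Grip: along x (59 mm, branch end to back of the run) at y=0.
- socket: Loose steel socket: a plain open tube, 45 mm outside, 33 mm bore, 50 mm high, 0.25 kg, standing upright. Origin: centre of its underside, z up along its axis.
- cap: Loose steel hexagon cap, closed top: 46 mm across flats (53 mm across corners), flat sides 26 mm high, shallow dome to 33 mm, 0.2 kg, standing dome up. Origin: centre of its underside, z up. One pair of flats faces +x and -x, the others are turned by 60 and 120 degrees.
- bin_elbow: Elbows' bin: fixed blue shelf bin with two piled elbows (fixed stock) at the rear. Origin: its underside, under the centre of the FRONT compartment; x to the rear. That compartment is 120 mm (x) by 111 mm (y) inside, floor 3 mm up; front wall 36 mm high; side walls 39 mm, from x=-32 to 18 mm sloping up to 77 mm; divider 55 mm high at x=61.5 mm, stock behind it up to 90 mm high.
- bin_tee: Tees' bin: same bin, origin, axes and sizes as bin_elbow, with two piled tees (fixed stock) in its rear compartment. The four bins, each 234 mm long and 117 mm wide, stand in a row side by side on a black mat, in an order that changes, low fronts towards the robot.
- bin_socket: Sockets' bin: same bin, origin, axes and sizes as bin_elbow, with two standing sockets (fixed stock) in its rear compartment; its front compartment is empty at the start.
- bin_cap: Hexagon caps' bin: same bin, origin, axes and sizes as bin_elbow, with three hexagon caps (fixed stock) in its rear compartment.
- returns_tray: Green open returns tray, fixed, 150 mm (x) by 130 mm (y), walls 4 mm thick and 40 mm high (rim 43 mm), floor 4 mm up. Origin: centre of its underside. It stands left or right of the row of bins; a loose carton 70 mm high stands on the other side. Once the cap is out it is a free spot.
Mind the look-alikes: they are no part of the job. Leave any brown or yellow look-alike of the cap alone.

How it is judged:
At the end, for the whole second after the job is handed in: Each loose fitting is in the front compartment of its own kind's bin (origin within 45 mm of its centre along the bin, 42 mm across), on its floor (origin less than 8 mm above it), elbow and tee flat, socket and cap standing, dome up (within 0.15 rad), at rest (x of elbow in the frame of bin_elbow between -0.045 and 0.045 m and y of elbow in the frame of bin_elbow between -0.042 and 0.042 m and z of elbow in the frame of bin_elbow below 0.011 m and angle between each of elbow, tee, socket, cap's own z axis and vertical below 0.15 rad and linear speed of each of elbow, tee, socket, cap below 0.02 m/s and angular speed of each of elbow, tee, socket, cap below 0.2 rad/s and x of tee in the frame of bin_tee between -0.045 and 0.045 m and y of tee in the frame of bin_tee between -0.042 and 0.042 m and z of tee in the frame of bin_tee below 0.011 m and x of socket in the frame of bin_socket between -0.045 and 0.045 m and y of socket in the frame of bin_socket between -0.042 and 0.042 m and z of socket in the frame of bin_socket below 0.011 m and x of cap in the frame of bin_cap between -0.045 and 0.045 m and y of cap in the frame of bin_cap between -0.042 and 0.042 m and z of cap in the frame of bin_cap below 0.011 m); the robot touches nothing.
It fails at once if a fitting is dropped or thrown (faster than 0.8 m/s while not held: a fall of more than about 3 cm) ((contact force between elbow and the fingers below 0.05 N and linear speed of elbow above 0.8 m/s) or (contact force between tee and the fingers below 0.05 N and linear speed of tee above 0.8 m/s) or (contact force between socket and the fingers below 0.05 N and linear speed of socket above 0.8 m/s) or (contact force between cap and the fingers below 0.05 N and linear speed of cap above 0.8 m/s)).
It fails at once if the carton on the bench is shifted by more than 3 cm (distance of carton from where it was at the start of the episode above 0.03 m).
It fails at once if the tin on the bench is shifted by more than 3 cm (distance of paste_tin from where it was at the start of the episode above 0.03 m).
It fails at once if the wrench on the bench is shifted by more than 3 cm (distance of wrench from where it was at the start of the episode above 0.03 m).
It also fails if it takes over 131 s, if anything falls off the work surface, if the arm or the gripper's body presses on something with over 40 N, if the wrist force passes 120 N, or if a joint passes its speed limit or range.

## Working session

There is one attempt and no reset: what is moved stays moved. The work goes in short steps, Python scripts to look and compute and a tool call to move; the robot and the scene stay as the last step left them, time stands still between calls to the robot, and variables do not carry over. Pictures are saved under pics/ and viewed, about 12 in all and at most 16, crops included, and the job is handed in when it is done.

Besides the shell and the picture viewer there is one more tool, called by a JSON object that holds its "method" and its "body". step_arm: Moves the arm, as the interface text tells. Its arguments: {"type":"object","properties":{"deltas":{"type":"array"}},"required":["deltas"]}

```bash
mkdir -p pics; python3 - <<'E'
from station import ctrl
import cv2,numpy as np
print(ctrl.grip_depth); print(ctrl.get_obs())
for n in ("scene","top"):
    im=ctrl.capture(n); cv2.imwrite(f"pics/{n}0.png",im[:,:,::-1]); c=ctrl.get_calibration(n); print(n,c)
    for q in ["elbow","tee","socket","cap","bin_elbow","bin_tee","bin_socket","bin_cap","returns_tray"]:
        print(q,[(round(r["score"],2),np.round(np.array(r["location"])*[640,400],1).tolist()) for r in ctrl.pinpoint(n,q)[:5]])
E
```

```text
0.0187
{'time': 0.0, 'q': array([ 8.77566687e-01,  3.13424991e-01,  1.49841454e+00,  1.59466773e-05,
        1.33099876e+00, -2.23360721e-01]), 'dq': array([-0.00088647,  0.00121028,  0.00026887, -0.00038647, -0.00079589,
       -0.00211834]), 'joint_torque': array([-1.25879476e-03, -4.02198315e+01, -2.52267605e+01,  6.93475083e-02,
        3.51960480e-02, -8.70505119e-05]), 'tool_pos': array([0.23753628, 0.46792162, 0.23818235]), 'tcp_rot': array([ 8.52282886e-01,  5.23080772e-01, -5.92284200e-04,  1.92779186e-04]), 'force': array([-0.28800691,  0.12337612, -0.43099571]), 'wrist_torque': array([ 0.00748713,  0.00895622, -0.01779911]), 'grip_width': 0.08788462294953898}
scene {'fov_y': 45.52270975448092, 'cx': 314.45065949557534, 'cy': 193.57996038536868, 'pose': array([[-0.29083366,  0.55273845, -0.78095838,  1.66946496],
       [ 0.9565963 ,  0.15227209, -0.24846876,  0.28992011],
       [-0.01842007, -0.81932498, -0.57303341,  0.9081835 ],
       [ 0.        ,  0.        ,  0.        ,  1.        ]])}
elbow [(0.72, [275.0, 207.0])]
tee [(0.62, [396.9, 234.5])]
socket [(0.69, [352.
[... 294 characters left out ...]
3832, 'cy': 196.97787180343323, 'pose': array([[-0.02154059, -0.99079409,  0.13365279,  0.36492307],
       [-0.99963218,  0.01914107, -0.01921255, -0.06009978],
       [ 0.01647743, -0.13401748, -0.99084197,  1.06712292],
       [ 0.        ,  0.        ,  0.        ,  1.        ]])}
elbow [(0.64, [357.1, 183.5])]
tee [(0.88, [210.3, 173.7])]
socket [(0.72, [259.3, 173.6])]
cap [(0.78, [428.8, 203.3]), (0.78, [481.2, 227.5]), (0.6, [409.2, 255.7]), (0.56, [416.7, 147.8])]
bin_elbow [(0.63, [212.5, 169.4])]
bin_tee [(0.63, [358.6, 179.4])]
bin_socket [(0.56, [309.8, 179.7])]
bin_cap [(0.68, [261.2, 170.4])]
returns_tray [(0.97, [428.7, 203.9]), (0.71, [358.9, 180.9]), (0.44, [208.3, 172.5])]
```

View pics/top0.png

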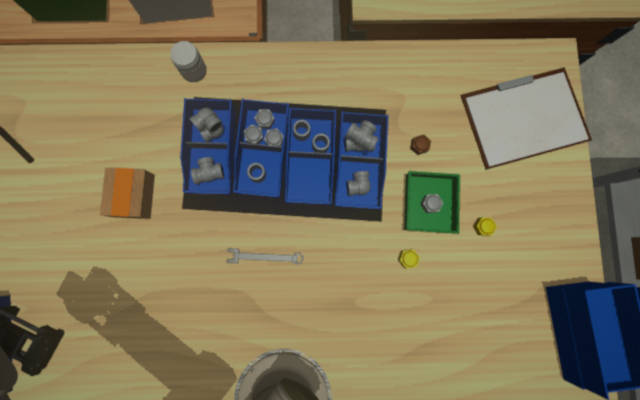

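View pics/scene0.png

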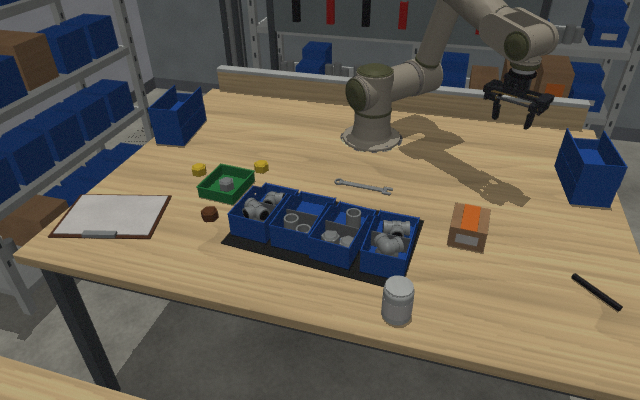

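The top view shows the bins from left to right, which is +y to −y:
- Elbows' bin: elbow stock at (207,122), the tee in front at (206,172).
- Caps' bin: the socket in front at (257,172).
- Sockets' bin: front empty.
- Tees' bin: tee stock at (361,136), the elbow in front at (358,184).

Candidates for the cap are the grey one in the tray (432,203), brown (421,144), yellow (410,258) and yellow (486,226), plus the fixed stock at (265,130). I choose the grey one in the green tray. Next I take a close crop and the measurements.

```bash
cat > h.py <<'E'
from station import ctrl
import cv2,numpy as np
def cam(n):
    c=ctrl.get_calibration(n); f=200/np.tan(np.radians(c["fov_y"]/2))
    return np.array([[f,0,c["cx"]],[0,f,c["cy"]],[0,0,1]]),np.array(c["pose"])
def ray(n,px,z):
    K,P=cam(n); px=np.atleast_2d(px).astype(float)
    d=(np.linalg.inv(K)@np.c_[px,np.ones(len(px))].T).T@P[:3,:3].T
    return P[:3,3]+d*((z-P[2,3])/d[:,2])[:,None]
def proj(n,X):
    K,P=cam(n); X=np.atleast_2d(X); c=(X-P[:3,3])@P[:3,:3]; u=c@K.T
    return u[:,:2]/u[:,2:]
E
python3 - <<'E'
from h import *
im=ctrl.capture("top"); ctrl.capture("scene")
cr=im[90:245,175:500]; cv2.imwrite("pics/crop1.png",cv2.resize(cr[:, :],None,fx=2.46,fy=2.46,interpolation=cv2.INTER_CUBIC)[:,:,::-1])
for n in("top","scene"):
  for q,z in [("elbow",.024),("tee",.024),("socket",.003),("cap",.004)]:
    r=ctrl.pinpoint(n,q)[0]; p=np.array(r["location"])*[640,400]
    print(n,q,"origin",np.round(ray(n,p,{"cap":.004}.get(q,.003))[0],4), end=" ")
    for s in ctrl.cut_out(n,q)[:1]:
        m=s["pixels"].astype(np.uint8); ys,xs=np.nonzero(m)
        if n=="top":
            zz={"elbow":.024,"tee":.024,"socket":.053,"cap":.03}[q]
            w=ray(n,np.c_[xs,ys],zz)[:,:2]*1000
            print(round(s["score"],2),len(xs),"cent",w.mean(0).round(1),"rect",cv2.minAreaRect(w.astype(np.float32)))
  for q in ["bin_elbow","bin_tee","bin_socket","bin_cap","returns_tray"]:
    for r in ctrl.pinpoint(n,q)[:1]: print(n,q,np.round(ray(n,np.array(r["location"])*[640,400],0)[0],4))
# tray rim & mat
r=ctrl.cut_out("top","returns_tray")[0]["pixels"]; ys,xs=np.nonzero(r); print("tray",cv2.minAreaRect((ray("top",np.c_[xs,ys],.043)[:,:2]*1000).astype(np.float32)))
hsv=cv2.cvtColor(im,cv2.COLOR_RGB2HSV)
print("brown etc:",ray("top",[[421,144],[410,258],[486,226]],.026).round(3).tolist())
E
```

```text
top elbow origin [ 0.5455 -0.204   0.003 ] 0.68 444 cent [ 540.2 -207.7] rect ((542.49755859375, -205.26190185546875), (60.019657135009766, 60.853851318359375), 2.741992712020874)
top tee origin [0.5829 0.1978 0.003 ] 0.87 555 cent [581.2 190. ] rect ((585.9654541015625, 191.22262573242188), (61.81288146972656, 80.7952880859375), 12.002812385559082)
top socket origin [0.5746 0.0631 0.003 ] 0.58 266 cent [568.4  57.3] rect ((568.1883544921875, 57.70343017578125), (51.626625061035156, 45.12590026855469), 43.71769714355469)
top cap origin [ 0.4175 -0.5314  0.004 ] 0.79 318 cent [ 641. -374.] rect ((641.157958984375, -373.5208435058594), (50.63348388671875, 55.16558074951172), 86.492431640625)
top bin_elbow [0.5848 0.1806 0.    ]
top bin_tee [ 0.5462 -0.2049  0.    ]
top bin_socket [ 0.5531 -0.0745  0.    ]
top bin_cap [0.5774 0.0573 0.    ]
top returns_tray [ 0.4925 -0.3936  0.    ]
scene elbow origin [ 0.5389 -0.209   0.003 ] scene tee origin [0.5713 0.191  0.003 ] scene socket origin [0.5682 0.0548 0.003 ] scene cap origin [ 0.4243 -0.5482  0.004 ] scene bin_elbow [0.5791 0.1904 0.    ]
scene bin_tee [ 0.537  -0.2101 -0.    ]
scene bin_socket [ 0.5569 -0.0842  0.    ]
scene bin_cap [ 0.5809  0.0557 -0.    ]
scene returns_tray [ 0.475 -0.401  0.   ]
tray ((486.4444580078125, -390.1661071777344), (145.13211059570312, 159.974609375), 85.25239562988281)
brown etc: [[0.642, -0.376, 0.026], [0.343, -0.33, 0.026], [0.421, -0.533, 0.026]]
```

View pics/crop1.png

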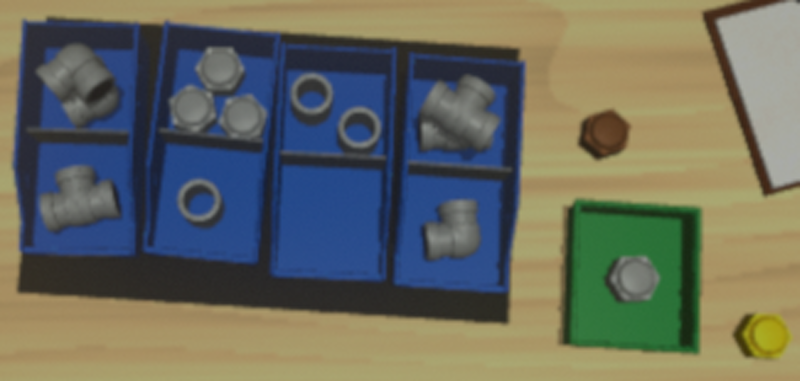

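The crop confirms the contents and the choice: the grey hexagon cap is in the green tray at full-picture (432,203), and the brown and yellow look-alikes lie outside it. Next I fit poses by matching model silhouettes to the masks.

```bash
cat > fit.py <<'E'
from h import *
from scipy.optimize import minimize
t=np.linspace(0,2*np.pi,24,endpoint=False); c,s=np.cos(t),np.sin(t)
def cyl(a,b,r=.021):  # horizontal cylinder a->b
    a,b=np.array(a),np.array(b); d=(b-a)/np.linalg.norm(b-a); n=np.array([-d[1],d[0],0])
    ring=r*(c[:,None]*n+s[:,None]*np.array([0,0,1])); return np.vstack([a+ring,b+ring])
sph=np.vstack([.021*np.c_[c*k,s*k,h*np.ones(24)]for k,h in[(1,0),(.7,.7),(.7,-.7)]])
def pr(r,h,ang=t): return np.vstack([np.c_[r*np.cos(ang),r*np.sin(ang),0*ang+z]for z in(0,h)])
hx=np.radians(np.arange(30,390,60))
bx=[(-.063,.0),(-.063,.036),(-.032,.039),(.018,.077),(.171,.077),(.171,0)]
M={"elbow":[cyl((-.0085,-.0085,.021),(.0295,-.0085,.021)),cyl((-.0085,-.0085,.021),(-.0085,.0295,.021)),sph+[-.0085,-.0085,.021]],
"tee":[cyl((-.0085,-.038,.021),(-.0085,.038,.021)),cyl((-.0085,0,.021),(.0295,0,.021))],
"socket":[pr(.0225,.05)],
"cap":[np.vstack([pr(.0265,.026,hx),[[0,0,.033]]])],
"bin":[np.array([(x,y,z) for x,z in bx for y in(-.0585,.0585)])],
"returns_tray":[np.array([(x,y,z) for x in(-.075,.075) for y in(-.065,.065) for z in(0,.043)])]}
def sil(n,m,p,z0):
    im=np.zeros((1600,2560),np.uint8); C,S=np.cos(p[2]),np.sin(p[2])
    for X in M[m]:
        W=X@np.array([[C,S,0],[-S,C,0],[0,0,1]])+[p[0],p[1],z0]
        u=(proj(n,W)+.5)*4
        cv2.fillConvexPoly(im,cv2.convexHull(np.round(u).astype(np.int32)),1)
    return cv2.resize(im.astype(np.float32),(640,400),interpolation=cv2.INTER_AREA)
def fit(n,q,near=None,z0=.003,yaws=(0,),mask=None):
    m=q if q in M else "bin"
    if mask is None:
        rs=ctrl.cut_out(n,q)
        if near is not None: rs=sorted(rs,key=lambda r:np.hypot(*(np.argwhere(r["pixels"]).mean(0)[::-1]-near)))
        if not rs: return None
        mask=rs[0]["pixels"]
    ys,xs=np.nonzero(mask); w=ray(n,np.c_[xs,ys],z0+.02).mean(0)
    best=None
    def f(v):
        a=sil(n,m,[v[0]/1e3,v[1]/1e3,v[2]/100],z0); return 1-np.minimum(a,mask).sum()/np.maximum(a,mask).sum()
    for y in yaws:
        x0=[w[0]*1e3,w[1]*1e3,y*100]
        if m=="bin": x0[0]-=54
        r=minimize(f,x0,method="Nelder-Mead",options=dict(initial_simplex=np.array([x0]+[np.add(x0,d) for d in((8,0,0),(0,8,0),(0,0,20))]),xatol=.1,fatol=1e-4,maxiter=150))
        if best is None or r.fun<best.fun: best=r
    return best.x[0]/1e3,best.x[1]/1e3,best.x[2]/100,1-best.fun
E
python3 - <<'E'
from fit import *
r90=[0,np.pi/2,np.pi,-np.pi/2]
for n in("top","scene"):
    im=ctrl.capture(n)
    for q,ya in [("elbow",r90),("tee",r90),("socket",(0,)),("bin_elbow",(0,)),("bin_cap",(0,)),("bin_socket",(0,)),("bin_tee",(0,)),("cap",(0,.5)),("returns_tray",(0,))]:
        near={"top":(432,203),"scene":(227,185)}[n] if q in("cap","returns_tray") else None
        r=fit(n,q,near,{"cap":.004,"elbow":.003,"tee":.003,"socket":.003}.get(q,0),ya)
        print(n,q,np.round(r,4) if r else None)
E
```

```text
top elbow [ 0.5401 -0.2073  0.0927  0.9125]
top tee [0.5845 0.1911 0.1925 0.9294]
top socket [0.5729 0.0607 0.0579 0.6684]
top bin_elbow [ 0.5875  0.1873 -0.0389  0.8516]
top bin_cap [ 0.5801  0.0543 -0.1233  0.9229]
top bin_socket [ 0.5565 -0.0759 -0.0727  0.9714]
top bin_tee [ 0.5424 -0.2063 -0.0931  0.8826]
top cap [ 0.3434 -0.3287  0.1706  0.9124]
top returns_tray [ 0.5249 -0.3582  0.3521  0.0934]
scene elbow [ 0.5195 -0.2145  0.159   0.6899]
scene tee [0.5589 0.1829 3.266  0.719 ]
scene socket None
scene bin_elbow [ 0.5763  0.1834 -0.0467  0.8396]
scene bin_cap [ 0.5678  0.0471 -0.1018  0.8655]
scene bin_socket [ 0.5448 -0.0934 -0.0033  0.8543]
scene bin_tee [ 0.5326 -0.2319  0.049   0.7754]
scene cap [ 0.4772 -0.4013  0.2679  0.926 ]
scene returns_tray [ 0.4799 -0.3989 -0.1047  0.8627]
```

```bash
python3 - <<'E'
from fit import *
im=ctrl.capture("top"); hsv=cv2.cvtColor(im,cv2.COLOR_RGB2HSV)
roi=np.zeros((400,640),bool); roi[165:240,398:466]=1
g=(hsv[...,0]>45)&(hsv[...,0]<85)&(hsv[...,1]>100)&roi
ys,xs=np.nonzero(g); print("green bbox",xs.min(),xs.max(),ys.min(),ys.max())
full=np.zeros((400,640),np.uint8); cv2.fillConvexPoly(full,cv2.convexHull(np.c_[xs,ys].astype(np.int32)),1)
tr=fit("top","returns_tray",z0=0,mask=full.astype(bool)); print("tray",np.round(tr,4))
cm=np.zeros((400,640),bool); cm[188:220,418:448]=1; cm&=hsv[...,1]<70; 
cm=cv2.morphologyEx(cm.astype(np.uint8),cv2.MORPH_CLOSE,np.ones((5,5)))>0
cp=fit("top","cap",z0=.004,yaws=(0,.5,1),mask=cm); print("cap",np.round(cp,4),cm.sum())
so=np.zeros((400,640),bool); so[155:188,243:272]=1; so&=hsv[...,1]<90
so=cv2.morphologyEx(so.astype(np.uint8),cv2.MORPH_CLOSE,np.ones((9,9)))>0
sc=fit("top","socket",z0=.003,mask=so); print("socket",np.round(sc,4),so.sum())
P={"elbow":(.5401,-.2073,.0927,.003),"tee":(.5845,.1911,.1925,.003),"socket":(*sc[:3],.003),"cap":(*cp[:3],.004),"returns_tray":(*tr[:3],0),
"b1":(.5875,.1873,-.0389,0),"b2":(.5801,.0543,-.1233,0),"b3":(.5565,-.0759,-.0727,0),"b4":(.5424,-.2063,-.0931,0)}
x0,y0=175,90;S=2.46*1
big=cv2.resize(im[90:245,175:500],None,fx=S,fy=S,interpolation=cv2.INTER_CUBIC)
def pl(W,p,col):
    C,Sn=np.cos(p[2]),np.sin(p[2]); W=np.array(W,float)@np.array([[C,Sn,0],[-Sn,C,0],[0,0,1]])+[p[0],p[1],p[3]]
    u=(proj("top",W)-[x0,y0]+.5)*S; cv2.polylines(big,[np.round(u).astype(np.int32)],True,col,1)
for k,p in P.items():
    if k[0]=="b":
        pl([(-.06,-.0555,.036),(-.06,.0555,.036),(.0615,.0555,.055),(.0615,-.0555,.055)],p,(255,255,0))
        pl([(-.063,-.0585,.036),(-.063,.0585,.036),(-.032,.0585,.039),(.018,.0585,.077),(.171,.0585,.077),(.171,-.0585,.077),(.018,-.0585,.077),(-.032,-.0585,.039)],p,(255,0,0))
    else:
        a=sil("top",k,p,p[3])[90:245,175:500]; a=cv2.resize(a,(big.shape[1],big.shape[0]),interpolation=cv2.INTER_CUBIC)
        cs,_=cv2.findContours((a>.5).astype(np.uint8),cv2.RETR_EXTERNAL,cv2.CHAIN_APPROX_NONE); cv2.drawContours(big,cs,-1,(255,0,255),1)
cv2.imwrite("pics/ov1.png",big[:,:,::-1])
E
```

```text
green bbox 405 459 171 233
tray [ 0.4867 -0.3958 -0.0904  0.9763]
cap [ 0.4848 -0.3975 -0.0253  0.94  ] 317
socket [0.5732 0.0622 0.013  0.8993] 277
```

View pics/ov1.png

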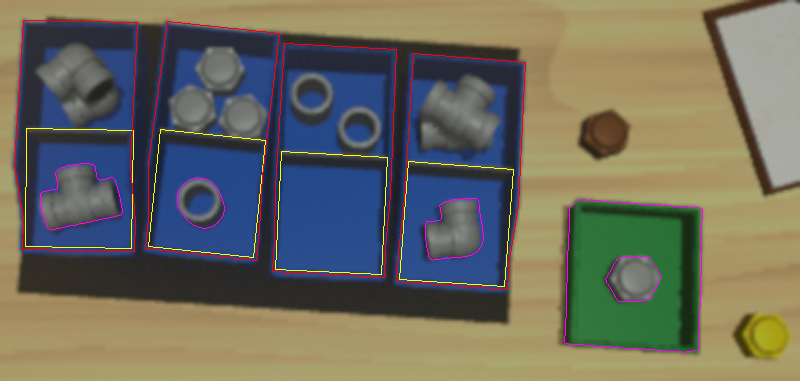

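The overlay matches the picture well. Before choosing grasps I need to know which way the gripper's 187 mm body runs, so I draw both hypotheses on the scene picture.

```bash
python3 - <<'E'
from fit import *
from scipy.spatial.transform import Rotation as R
im=ctrl.capture("scene"); o=ctrl.get_obs(); Rm=R.from_quat(o["tcp_rot"]).as_matrix()
x0,y0,w,h=450,40,130,100; S=6
big=cv2.resize(im[y0:y0+h,x0:x0+w],None,fx=S,fy=S,interpolation=cv2.INTER_CUBIC)
for (a,b),col in [((.0935,.0375),(255,0,0)),((.0375,.0935),(0,255,0))]:
    W=np.array([(a,b,-.0637),(a,-b,-.0637),(-a,-b,-.0637),(-a,b,-.0637)])@Rm.T+o["tool_pos"]
    cv2.polylines(big,[np.round((proj("scene",W)-[x0,y0]+.5)*S).astype(np.int32)],True,col,1)
p=(proj("scene",o["tool_pos"])[0]-[x0,y0]+.5)*S; cv2.circle(big,tuple(int(v) for v in p),4,(255,255,0),1)
cv2.imwrite("pics/grip.png",big[:,:,::-1])
E
```

```text
(no output)
```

View pics/grip.png

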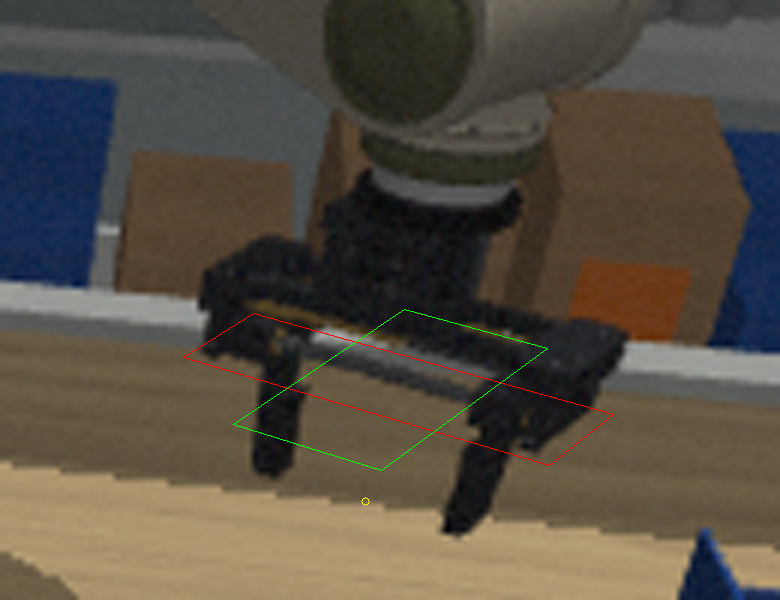

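The body runs along the jaw direction (red). The TCP mark (365,500) falls midway between the fingertips at (270,470) and (455,530), so the calibration holds. The tee needs care, because a grip along its x puts the body over the elbow stock. I check where that stock rises in an enlarged two-view crop.

```bash
python3 - <<'E'
from fit import *
a=ctrl.capture("top"); b=ctrl.capture("scene")
b1=np.array([.585,.1873]);yw=-.0389
def W(x,y,z): C,S=np.cos(yw),np.sin(yw); return [b1[0]+C*x-S*y,b1[1]+S*x+C*y,z]
out=[]
for n,im,(x0,y0,w,h),S in [("top",a,(178,92,58,84),7),("scene",b,(355,203,72,78),7.5)]:
    big=cv2.resize(im[y0:y0+h,x0:x0+w],None,fx=S,fy=S,interpolation=cv2.INTER_CUBIC)
    big=np.clip(big.astype(int)*1.5,0,255).astype(np.uint8)
    def line(P,col): cv2.polylines(big,[np.round((proj(n,np.array(P))-[x0,y0]+.5)*S).astype(np.int32)],False,col,1)
    for x,col in((.075,(255,255,0)),(.09,(255,0,0)),(.105,(0,255,255))):
        line([W(x,-.0555,.077),W(x,.0555,.077)],col)
    line([W(.0615,-.0555,.055),W(.0615,.0555,.055)],(0,255,0))
    line([W(.018,-.0585,.077),W(.171,-.0585,.077),W(.171,.0585,.077),W(.018,.0585,.077)],(255,0,255))
    out.append(cv2.copyMakeBorder(big,0,max(0,590-big.shape[0]),0,0,cv2.BORDER_CONSTANT)[:590])
o=np.hstack(out)[:600,:]; print(o.shape); o=cv2.resize(o,(800,int(o.shape[0]*800/o.shape[1]))) if o.shape[1]>800 else o
cv2.imwrite("pics/stock.png",o[:,:,::-1])
E
```

```text
(590, 946, 3)
```

View pics/stock.png

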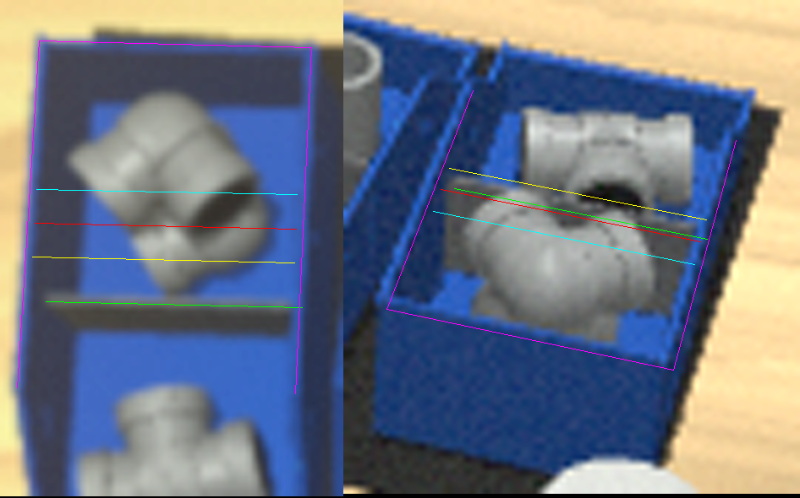

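In the top panel the high upper elbow starts behind about x=90 mm (mouth at panel (205,228)–(245,195)), and the low elbow lies in front of it. So the tee can be gripped along bin x once it is squared to the bin. The order is socket, then cap, then elbow to the tray, then tee, then elbow. I start by turning the tool.

```bash
cat > go.py <<'E'
import sys
from h import *
from scipy.spatial.transform import Rotation as R
o=ctrl.get_obs(); Rm=R.from_quat(o["tcp_rot"]).as_matrix(); p=o["tool_pos"]
print("t",round(o["time"],2),"pos",(p*1000).round(1),"theta",round(np.degrees(np.arctan2(Rm[1,0],Rm[0,0])),2),"tilt",round(np.degrees(np.arccos(-Rm[2,2])),2),"F",o["force"].round(1),"w",round(o["grip_width"]*1000,1))
if len(sys.argv)>1:
    for i in range(1,len(sys.argv),3):
        g=np.array(sys.argv[i:i+3],float)/1000
        print("cm in tool axes:",((g-p)@Rm*100).round(2)); 
E
```

{"method": "step_arm", "body": {"deltas": [[-0.3,0,0,0,8.5],[-0.3,0,0,0,8.5],[-0.3,0,0,0,8.5],[-0.3,0,0,0,8.5],[-0.3,0,0,0,8.5]]}}

```text
time: 4.15
tool_pos: [0.2377, 0.4681, 0.2387]
tcp_rot: [0.984, 0.176, -0.0, 0.0]
force: [-1.6, 0.3, 0.6]
grip_width: 0.0574
```

{"method": "step_arm", "body": {"deltas": [[-0.3,0,0,0,8.5],[-0.3,0,0,0,8.5],[-0.3,0,0,0,8.5],[-0.3,0,0,0,0],[-0.3,0,0,0,0]]}}

```text
time: 4.65
tool_pos: [0.2377, 0.4681, 0.2387]
tcp_rot: [0.999, -0.041, -0.0, 0.0]
force: [-0.0, 0.2, 0.3]
grip_width: 0.0572
```

```bash
python3 go.py 573 61.5 150
```

```text
t 4.65 pos [237.7 468.1 238.7] theta -4.69 tilt 0.0 F [-0.   0.2  0.3] w 57.2
cm in tool axes: [36.74 37.79  8.87]
```

{"method": "step_arm", "body": {"deltas": [[-0.3,3,3.1,0,0],[-0.3,3,3.1,0,0],[-0.3,3,3.1,0,0],[-0.3,3,3.1,0,0],[-0.3,3,3.1,0,0]]}}

```text
time: 5.15
tool_pos: [0.3747, 0.2994, 0.2389]
tcp_rot: [0.999, -0.041, 0.0, -0.0]
force: [0.4, 1.3, 0.5]
grip_width: 0.0574
```

{"method": "step_arm", "body": {"deltas": [[-0.3,3,3.1,1,0],[-0.3,3,3.1,1,0],[-0.3,3,3.1,1,0],[-0.3,3,3.1,1,0],[-0.3,3,3.1,1,0]]}}

```text
time: 5.65
tool_pos: [0.511, 0.1319, 0.1884]
tcp_rot: [0.999, -0.041, 0.0, -0.0]
force: [-0.5, 0.4, 0.2]
grip_width: 0.0575
```

{"method": "step_arm", "body": {"deltas": [[-0.3,3.5,3.4,1.5,0],[-0.3,3.2,3.4,1.5,0],[-0.3,0,0,0,0],[-0.3,0,0,0,0]]}}

```text
time: 6.05
tool_pos: [0.5703, 0.0603, 0.1585]
tcp_rot: [0.999, -0.042, -0.001, -0.0]
force: [-0.5, 0.4, 0.1]
grip_width: 0.0574
```

```bash
python3 go.py 573 61.5 60 573 61.5 26; python3 - <<'E'
from fit import *
im=ctrl.capture("top"); cv2.imwrite("pics/s1.png",cv2.resize(im[110:240,190:350],None,fx=4,fy=4,interpolation=cv2.INTER_CUBIC)[:,:,::-1])
E
```

```text
t 6.05 pos [570.3  60.3 158.5] theta -4.85 tilt 0.07 F [-0.5  0.4  0.1] w 57.4
cm in tool axes: [ 0.27 -0.14  9.85]
cm in tool axes: [ 0.28 -0.14 13.25]
```

View pics/s1.png

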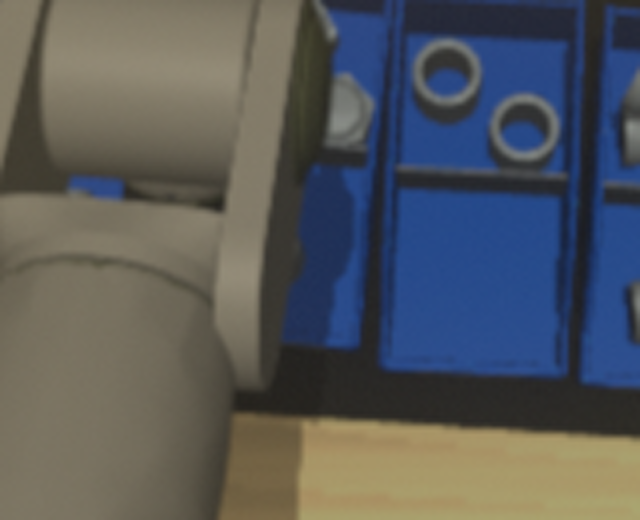

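The arm hides the work from above at (200,250), so I rely on the fit and the forces here.

{"method": "step_arm", "body": {"deltas": [[-0.25,0.25,-0.15,3.5,0],[-0.25,0,0,3,0],[-0.25,0,0,2.5,0],[-0.25,0,0,0,0],[-0.25,0,0,0,0]]}}

```text
time: 6.6
tool_pos: [0.5731, 0.0629, 0.0704]
tcp_rot: [0.999, -0.042, 0.001, -0.0]
force: [-0.0, -0.3, -0.2]
grip_width: 0.055
```

```bash
python3 go.py 573 61.5 26; python3 - <<'E'
from fit import *
n="scene"; im=ctrl.capture(n); p=ctrl.get_obs()["tool_pos"]; x0,y0,S=290,160,6
big=cv2.resize(im[y0:y0+95,x0:x0+120],None,fx=S,fy=S,interpolation=cv2.INTER_CUBIC)
a=cv2.resize(sil(n,"socket",(.573,.0615,0),.003)[y0:y0+95,x0:x0+120],(big.shape[1],big.shape[0]))
cs,_=cv2.findContours((a>.5).astype(np.uint8),0,1); cv2.drawContours(big,cs,-1,(255,0,255),1)
u=(proj(n,p)[0]-[x0,y0]+.5)*S; cv2.circle(big,tuple(int(v) for v in u),5,(255,255,0),1)
cv2.imwrite("pics/s2.png",np.clip(big*1.4,0,255)[:,:,::-1])
E
```

```text
t 6.6 pos [573.1  62.9  70.4] theta -4.8 tilt 0.07 F [-0.  -0.3 -0.2] w 55.0
cm in tool axes: [-0.    0.14  4.44][ WARN:0@4.851] global loadsave.cpp:1063 imwrite_ Unsupported depth image for selected encoder is fallbacked to CV_8U.
```

View pics/s2.png

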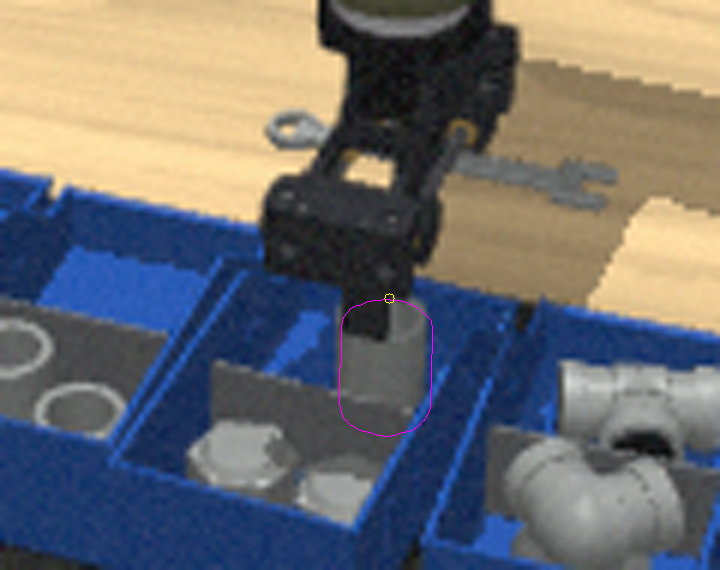

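The scene crop shows the rear finger at (367,335) centred on the socket (centre near col 382, consistent with its offset). I descend and close.

{"method": "step_arm", "body": {"deltas": [[-0.25,0,0.15,1.5,0],[-0.25,0,0,1,0],[-0.25,0,0,1,0],[-0.25,0,0,0.9,0],[-0.25,0,0,0,0]]}}

```text
time: 7.15
tool_pos: [0.5722, 0.0607, 0.024]
tcp_rot: [0.999, -0.043, -0.001, -0.0]
force: [0.6, 0.2, 0.1]
grip_width: 0.0554
```

{"method": "step_arm", "body": {"deltas": [[0.4,0,0,0,0],[0.4,0,0,0,0],[0.4,0,0,0,0],[0.4,0,0,0,0],[0.4,0,0,0,0]]}}

```text
time: 7.65
tool_pos: [0.5729, 0.0606, 0.0253]
tcp_rot: [0.999, -0.043, 0.0, -0.0]
force: [-0.5, 0.4, 1.8]
grip_width: 0.0438
```

```bash
python3 go.py 580 54 100
```

```text
t 7.65 pos [572.9  60.6  25.3] theta -4.92 tilt 0.03 F [-0.5  0.4  1.8] w 43.8
cm in tool axes: [ 0.77  0.6  -7.46]
```

{"method": "step_arm", "body": {"deltas": [[0.6,0,0,-1,0],[0.6,0,0,-3,0],[0.6,0,0,-4,0],[0.6,0,0,-3.5,0],[0.6,0,0,0,0]]}}

```text
time: 8.15
tool_pos: [0.5748, 0.0605, 0.1453]
tcp_rot: [0.999, -0.043, 0.004, 0.0]
force: [-0.0, 0.4, -2.1]
grip_width: 0.0439
```

```bash
python3 go.py 555 -76 80
```

```text
t 8.15 pos [574.8  60.5 145.3] theta -4.91 tilt 0.52 F [-0.   0.4 -2.1] w 43.9
cm in tool axes: [-0.86 13.76  6.53]
```

{"method": "step_arm", "body": {"deltas": [[0.6,-0.2,3.4,0,0],[0.6,-0.2,3.4,0,0],[0.6,-0.2,3.4,0,0],[0.6,-0.3,3.5,0,0],[0.6,0,0,0,0]]}}

```text
time: 8.65
tool_pos: [0.5512, -0.0784, 0.1393]
tcp_rot: [0.999, -0.045, -0.001, 0.0]
force: [-0.1, 0.9, -1.7]
grip_width: 0.044
```

{"method": "step_arm", "body": {"deltas": [[0.6,0,0,3,0],[0.6,0,0,3,0],[0.6,0,0,2,0],[0.6,0,0,0,0],[0.6,0,0,0,0]]}}

```text
time: 9.15
tool_pos: [0.5522, -0.0747, 0.0603]
tcp_rot: [0.999, -0.043, -0.0, -0.0]
force: [0.2, 0.5, -1.3]
grip_width: 0.044
```

```bash
python3 go.py 555 -76 26
```

```text
t 9.15 pos [552.2 -74.7  60.3] theta -4.9 tilt 0.01 F [ 0.2  0.5 -1.3] w 44.0
cm in tool axes: [0.29 0.1  3.43]
```

{"method": "step_arm", "body": {"deltas": [[0.6,0,0,1.5,0],[0.6,0,0,1,0],[0.6,0,0,0.5,0],[0.6,0,0,0.3,0],[0.6,0,0,0,0]]}}

```text
time: 9.65
tool_pos: [0.5521, -0.0751, 0.0271]
tcp_rot: [0.999, -0.043, 0.0, -0.0]
force: [-0.6, 0.3, -1.9]
grip_width: 0.044
```

```bash
python3 go.py 555 -76 25.5
```

```text
t 9.65 pos [552.1 -75.1  27.1] theta -4.92 tilt 0.0 F [-0.6  0.3 -1.9] w 44.0
cm in tool axes: [0.29 0.06 0.16]
```

{"method": "step_arm", "body": {"deltas": [[0.6,0,0,0.15,0],[0.6,0,0,0,0],[-0.25,0,0,0,0],[-0.25,0,0,0,0],[-0.25,0,0,0,0]]}}

```text
time: 10.15
tool_pos: [0.5522, -0.0752, 0.0258]
tcp_rot: [0.999, -0.043, 0.0, 0.0]
force: [0.5, 0.1, 0.0]
grip_width: 0.0549
```

{"method": "step_arm", "body": {"deltas": [[-0.25,0,0,0,0],[-0.25,0,0,-1,0],[-0.25,0,0,-3,0],[-0.25,0,0,-4,0],[-0.3,0,0,-4,0]]}}

```text
time: 10.65
tool_pos: [0.5518, -0.075, 0.1476]
tcp_rot: [0.999, -0.043, -0.0, -0.0]
force: [1.1, 0.3, 0.3]
grip_width: 0.0572
```

```bash
python3 go.py 485 -397.5 120
```

```text
t 10.65 pos [551.8 -75.  147.6] theta -4.92 tilt 0.0 F [1.1 0.3 0.3] w 57.2
cm in tool axes: [-3.89 32.7   2.76]
```

{"method": "step_arm", "body": {"deltas": [[-0.6,-0.5,4.6,0,0],[-0.6,-0.5,4.6,0,0],[-0.6,-0.5,4.6,0,0],[-0.6,-0.6,4.7,0,0],[-0.6,-0.6,4.7,0,0]]}}

```text
time: 11.15
tool_pos: [0.5046, -0.3058, 0.1465]
tcp_rot: [0.999, -0.043, 0.0, 0.0]
force: [-0.3, 0.2, 0.7]
grip_width: 0.0705
```

{"method": "step_arm", "body": {"deltas": [[-0.6,-0.6,4.7,0,0],[-0.6,-0.5,4.6,0,0],[-0.6,0,0,1,-3.5],[-0.6,0,0,1.8,0],[-0.6,0,0,0,0]]}}

```text
time: 11.65
tool_pos: [0.4855, -0.3952, 0.116]
tcp_rot: [1.0, -0.013, -0.001, -0.001]
force: [0.2, 0.1, 0.2]
grip_width: 0.0705
```

```bash
python3 go.py 485 -397.5 55 485 -397.5 10; python3 - <<'E'
from fit import *
im=ctrl.capture("top"); print("socket vis", end=" ")
hsv=cv2.cvtColor(im,cv2.COLOR_RGB2HSV); so=np.zeros((400,640),bool); so[155:205,292:330]=1; so&=hsv[...,1]<90
so=cv2.morphologyEx(so.astype(np.uint8),cv2.MORPH_CLOSE,np.ones((9,9)))>0
print(np.round(fit("top","socket",z0=.003,mask=so),4),so.sum())
E
```

```text
t 11.65 pos [ 485.5 -395.2  116. ] theta -1.45 tilt 0.21 F [0.2 0.1 0.2] w 70.5
cm in tool axes: [-0.03  0.25  6.1 ]
cm in tool axes: [-0.02  0.26 10.6 ]
socket vis [ 0.5543 -0.0748  0.0737  0.6057] 402
```

{"method": "step_arm", "body": {"deltas": [[-0.6,0,0.25,4,0],[-0.6,0,0,3,0],[-0.6,0,0,1.5,0],[-0.6,0,0,1.4,0],[-0.6,0,0,0.8,0]]}}

```text
time: 12.2
tool_pos: [0.4866, -0.3984, 0.0107]
tcp_rot: [1.0, -0.012, 0.0, 0.0]
force: [0.1, -0.3, 1.2]
grip_width: 0.0707
```

{"method": "step_arm", "body": {"deltas": [[0.4,0,0,0,0],[0.4,0,0,0,0],[0.4,0,0,0,0],[0.4,0,0,0,0],[0.4,0,0,0,0]]}}

```text
time: 12.7
tool_pos: [0.4864, -0.3985, 0.0115]
tcp_rot: [1.0, -0.012, 0.0, 0.0]
force: [-2.8, 1.7, 6.6]
grip_width: 0.0456
```

```bash
python3 go.py; python3 - <<'E'
from fit import *
im=ctrl.capture("scene"); cv2.imwrite("pics/c1.png",cv2.resize(im[110:210,180:290],None,fx=5,fy=5,interpolation=cv2.INTER_CUBIC)[:,:,::-1])
E
```

```text
t 12.7 pos [ 486.4 -398.5   11.5] theta -1.41 tilt 0.06 F [-2.8  1.7  6.6] w 45.6
```

View pics/c1.png

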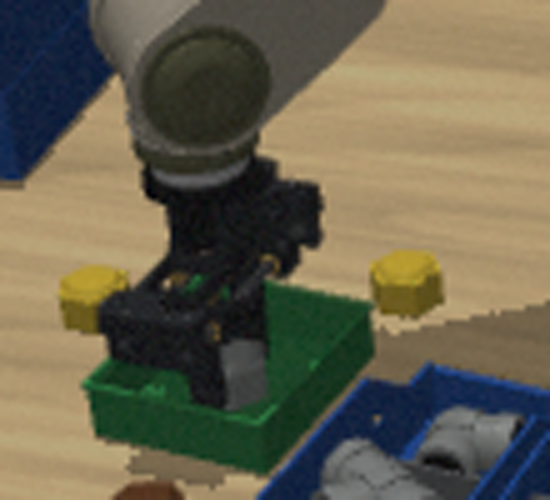

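The scene crop shows the grey cap (245,375) held between the fingers in the green tray, with the yellow look-alikes untouched. I lift a little and check the weight.

{"method": "step_arm", "body": {"deltas": [[0.6,0,0,-0.5,0],[0.6,0,0,-1.5,0],[0.6,0,0,-1,0],[0.6,0,0,0,0]]}}

```text
time: 13.15
tool_pos: [0.487, -0.3989, 0.0428]
tcp_rot: [1.0, -0.012, 0.001, 0.001]
force: [0.6, 0.2, -1.7]
grip_width: 0.0459
```

```bash
python3 go.py 578 54 100
```

```text
t 13.15 pos [ 487.  -398.9   42.8] theta -1.41 tilt 0.21 F [ 0.6  0.2 -1.7] w 45.9
cm in tool axes: [  7.99 -45.49  -5.83]
```

{"method": "step_arm", "body": {"deltas": [[0.6,0,0,-4,0],[0.6,0,0,-4,0],[0.6,0,0,-3,0],[0.6,0.8,-4.5,0,0],[0.6,0.8,-4.5,0,0]]}}

```text
time: 13.65
tool_pos: [0.5044, -0.3082, 0.1512]
tcp_rot: [1.0, -0.013, 0.001, 0.0]
force: [1.0, 0.8, -3.2]
grip_width: 0.0457
```

{"method": "step_arm", "body": {"deltas": [[0.6,0.8,-4.6,0,0],[0.6,0.8,-4.6,0,0],[0.6,0.8,-4.6,0,0],[0.6,0.8,-4.6,0,0],[0.6,0.8,-4.6,0,0]]}}

```text
time: 14.15
tool_pos: [0.5502, -0.0777, 0.1506]
tcp_rot: [1.0, -0.012, 0.0, -0.0]
force: [1.2, -1.1, -1.3]
grip_width: 0.0458
```

{"method": "step_arm", "body": {"deltas": [[0.6,0.8,-4.6,0,0],[0.6,0.8,-4.6,0,0],[0.6,0.8,-4.3,0,0],[0.6,0,0,0,4.6],[0.6,0,0,0,0]]}}

```text
time: 14.65
tool_pos: [0.5774, 0.0558, 0.1503]
tcp_rot: [0.999, -0.052, -0.0, 0.0]
force: [-0.3, 0.4, -2.4]
grip_width: 0.046
```

```bash
python3 go.py 578 54 50
```

```text
t 14.65 pos [577.4  55.8 150.3] theta -5.95 tilt 0.02 F [-0.3  0.4 -2.4] w 46.0
cm in tool axes: [ 0.09  0.17 10.03]
```

{"method": "step_arm", "body": {"deltas": [[0.6,0,0.15,4,0],[0.6,0,0,4,0],[0.6,0,0,2,0],[0.6,0,0,1.5,0],[0.6,0,0,0,0]]}}

```text
time: 15.15
tool_pos: [0.5765, 0.0526, 0.0341]
tcp_rot: [0.999, -0.052, -0.001, -0.0]
force: [-0.6, 0.3, -2.1]
grip_width: 0.0456
```

{"method": "step_arm", "body": {"deltas": [[0.6,0,0,1,0],[0.6,0,0,0.6,0],[0.6,0,0,0.4,0],[0.6,0,0,0,0],[0.6,0,0,0,0]]}}

```text
time: 15.65
tool_pos: [0.5775, 0.0532, 0.0158]
tcp_rot: [0.999, -0.052, 0.0, 0.0]
force: [0.7, 0.0, -1.6]
grip_width: 0.0453
```

```bash
python3 go.py 578 54 10.5
```

```text
t 15.65 pos [577.5  53.2  15.8] theta -6.01 tilt 0.03 F [ 0.7  0.  -1.6] w 45.3
cm in tool axes: [ 0.04 -0.08  0.53]
```

{"method": "step_arm", "body": {"deltas": [[0.6,0,0,0.3,0],[0.6,0,0,0.1,0],[0.6,0,0,0,0],[0.6,0,0,0,0]]}}

```text
time: 16.05
tool_pos: [0.5779, 0.0532, 0.0144]
tcp_rot: [0.999, -0.052, 0.001, 0.0]
force: [-9.6, 0.8, 23.5]
grip_width: 0.0454
```

```bash
python3 go.py 578 54 10.5
```

```text
t 16.05 pos [577.9  53.2  14.4] theta -5.99 tilt 0.1 F [-9.6  0.8 23.5] w 45.4
cm in tool axes: [-0.   -0.08  0.39]
```

Contact came about 4 mm higher than expected, at 23 N. I ease off and look before releasing.

{"method": "step_arm", "body": {"deltas": [[0.6,0,0,-0.2,0],[0.6,0,0,0,0]]}}

```text
time: 16.25
tool_pos: [0.5778, 0.0532, 0.0145]
tcp_rot: [0.999, -0.052, 0.001, 0.0]
force: [-1.4, -0.0, 6.8]
grip_width: 0.0462
```

```bash
python3 go.py 578 54 10.5; python3 - <<'E'
from fit import *
n="scene"; im=ctrl.capture(n); p=ctrl.get_obs()["tool_pos"]; x0,y0,S=290,150,6
big=cv2.resize(im[y0:y0+100,x0:x0+125],None,fx=S,fy=S,interpolation=cv2.INTER_CUBIC)
a=cv2.resize(sil(n,"cap",(p[0],p[1],-.1),.003)[y0:y0+100,x0:x0+125],(big.shape[1],big.shape[0]))
cs,_=cv2.findContours((a>.5).astype(np.uint8),0,1); cv2.drawContours(big,cs,-1,(255,0,255),1)
cv2.imwrite("pics/c2.png",np.clip(big*1.6,0,255).astype(np.uint8)[:,:,::-1])
E
```

```text
t 16.25 pos [577.8  53.2  14.5] theta -6.01 tilt 0.09 F [-1.4 -0.   6.8] w 46.2
cm in tool axes: [ 0.01 -0.08  0.4 ]
```

View pics/c2.png

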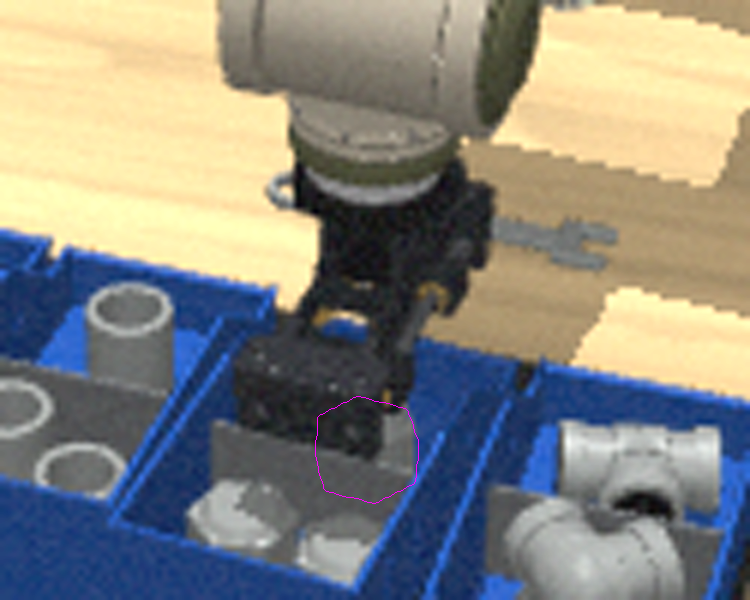

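The crop shows the socket standing in its own bin at (130,335) and the cap between the fingers at (395,440). Contact at TCP 14.5 mm fits a mat about 4 mm thick under the bins, so the cap is on the floor. I release it.

{"method": "step_arm", "body": {"deltas": [[-0.4,0,0,0,0],[-0.4,0,0,0,0],[-0.4,0,0,0,0],[-0.4,0,0,-1,0],[-0.4,0,0,-3,0]]}}

```text
time: 16.8
tool_pos: [0.576, 0.0533, 0.0523]
tcp_rot: [0.999, -0.053, -0.002, -0.0]
force: [-0.7, -0.5, 0.5]
grip_width: 0.0618
```

{"method": "step_arm", "body": {"deltas": [[-0.4,0,0,-4,0],[-0.4,0,0,-4,0],[-0.4,-3,3,-2,-8.5],[-0.4,-3,3,0,-8.5],[-0.4,-3,3,0,-8.5]]}}

```text
time: 17.3
tool_pos: [0.4919, -0.0389, 0.1548]
tcp_rot: [0.986, 0.169, 0.001, 0.0]
force: [-0.2, -1.1, 0.1]
grip_width: 0.0621
```

{"method": "step_arm", "body": {"deltas": [[-0.4,0,0,0,-8.5],[-0.4,0,0,0,-8.5],[-0.4,0,0,0,-8.5],[-0.4,0,0,0,-8.5],[-0.4,0,0,0,-8.5]]}}

```text
time: 17.8
tool_pos: [0.4931, -0.0384, 0.1542]
tcp_rot: [0.857, 0.515, 0.0, 0.0]
force: [-0.3, 0.3, 0.7]
grip_width: 0.062
```

{"method": "step_arm", "body": {"deltas": [[-0.4,0,0,0,-8.5],[-0.4,0,0,0,-8.5],[-0.4,0,0,0,-8.5],[-0.4,0,0,0,-7.5],[-0.4,0,0,0,0]]}}

```text
time: 18.3
tool_pos: [0.4932, -0.0384, 0.1541]
tcp_rot: [0.678, 0.735, 0.0, 0.0]
force: [0.2, -0.1, 0.6]
grip_width: 0.0615
```

```bash
python3 go.py 535 -207.3 150; python3 - <<'E'
from fit import *
im=ctrl.capture("top")
r=fit("top","elbow",z0=.007,yaws=(0,)); print("elbow",np.round(r,4))
for q in("bin_tee","bin_cap","bin_elbow"): print(q,np.round(fit("top",q,z0=.004),4))
for r in ctrl.cut_out("top","cap"): print(r["score"],np.array(r["extent"])*[640,400,640,400])
E
```

```text
t 18.3 pos [493.2 -38.4 154.1] theta 94.66 tilt 0.04 F [ 0.2 -0.1  0.6] w 61.5
cm in tool axes: [-17.17   2.8    0.42]
elbow [ 0.5394 -0.2058  0.0393  0.9103]
bin_tee [ 0.5424 -0.2071 -0.0874  0.8629]
bin_cap [ 0.584   0.057  -0.1465  0.5803]
bin_elbow [ 0.5867  0.1864 -0.0403  0.8458]
0.85 [472.832 214.32   23.616  25.8  ]
0.72 [409.728 132.4    23.616  22.52 ]
0.69 [398.976 246.2    22.4    21.32 ]
```

{"method": "step_arm", "body": {"deltas": [[-0.5,-4.3,0.7,0,0],[-0.5,-4.3,0.7,0,0],[-0.5,-4.3,0.7,0,0],[-0.5,-4.2,0.7,0,0],[-0.5,0,0,0,3]]}}

```text
time: 19.1
tool_pos: [0.5351, -0.211, 0.1531]
tcp_rot: [0.699, 0.715, -0.0, 0.001]
force: [0.8, 1.1, 0.5]
grip_width: 0.0659
```

{"method": "step_arm", "body": {"deltas": [[-0.5,0,0,3,0],[-0.5,0,0,3,0],[-0.5,0,0,2,0],[-0.5,0,0,0,0],[-0.5,0,0,0,0]]}}

```text
time: 19.6
tool_pos: [0.535, -0.2067, 0.0742]
tcp_rot: [0.697, 0.717, 0.0, 0.0]
force: [-0.9, -1.1, 0.5]
grip_width: 0.0666
```

```bash
python3 go.py 534.5 -206.7 50 534.5 -206.7 20; python3 - <<'E'
from fit import *
n="scene"; im=ctrl.capture(n); p=ctrl.get_obs()["tool_pos"]; x0,y0,S=215,120,6
big=cv2.resize(im[y0:y0+100,x0:x0+130],None,fx=S,fy=S,interpolation=cv2.INTER_CUBIC)
a=cv2.resize(sil(n,"elbow",(.5395,-.2065,.065),.007)[y0:y0+100,x0:x0+130],(big.shape[1],big.shape[0]))
cs,_=cv2.findContours((a>.5).astype(np.uint8),0,1); cv2.drawContours(big,cs,-1,(255,0,255),1)
u=(proj(n,p)[0]-[x0,y0]+.5)*S; cv2.circle(big,tuple(int(v) for v in u),5,(255,255,0),1)
cv2.imwrite("pics/e1.png",np.clip(big*1.5,0,255).astype(np.uint8)[:,:,::-1])
E
```

```text
t 19.6 pos [ 535.  -206.7   74.2] theta 91.56 tilt 0.03 F [-0.9 -1.1  0.5] w 66.6
cm in tool axes: [ 0.01 -0.05  2.42]
cm in tool axes: [ 0.01 -0.05  5.42]
```

View pics/e1.png

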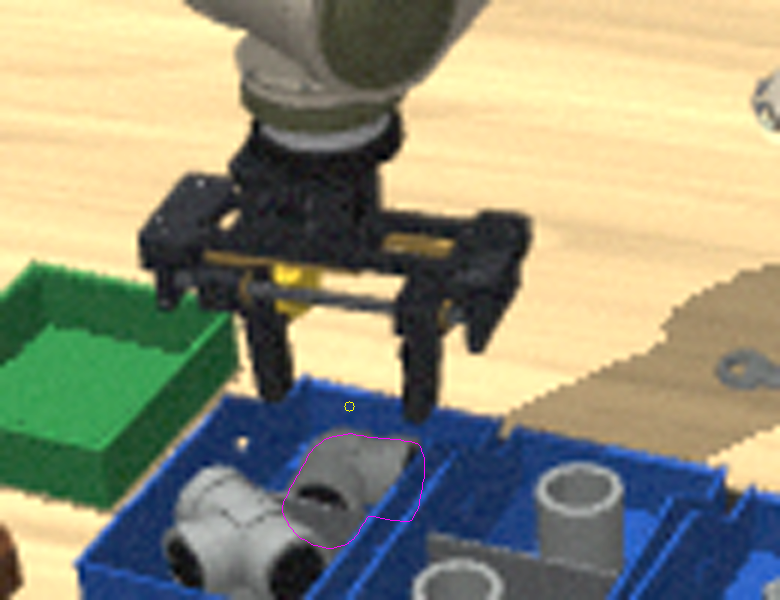

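The fingertips at (275,395) and (418,410) straddle the elbow, which matches the outline to about 1 px. I descend stepwise, watching the force.

{"method": "step_arm", "body": {"deltas": [[-0.5,-0.1,-0.05,1.5,0],[-0.5,0,0,1,0],[-0.5,0,0,0.5,0],[-0.5,0,0,0.5,0],[-0.5,0,0,0,0]]}}

```text
time: 20.15
tool_pos: [0.5342, -0.2075, 0.0383]
tcp_rot: [0.697, 0.717, -0.0, -0.0]
force: [-0.7, 0.3, 0.3]
grip_width: 0.0662
```

```bash
python3 go.py 534.5 -207.7 20
```

```text
t 20.15 pos [ 534.2 -207.5   38.3] theta 91.59 tilt 0.02 F [-0.7  0.3  0.3] w 66.2
cm in tool axes: [-0.02  0.03  1.83]
```

{"method": "step_arm", "body": {"deltas": [[-0.5,0,0,0.7,0],[-0.5,0,0,0.5,0],[-0.5,0,0,0.4,0],[-0.5,0,0,0.2,0],[-0.5,0,0,0,0]]}}

```text
time: 20.65
tool_pos: [0.5341, -0.2075, 0.0202]
tcp_rot: [0.697, 0.717, -0.0, -0.0]
force: [0.5, -0.0, 0.3]
grip_width: 0.0665
```

{"method": "step_arm", "body": {"deltas": [[-0.3,0,0,0,0],[0.2,0,0,0,0],[0.2,0,0,0,0],[0.2,0,0,0,0],[0.2,0,0,0,0]]}}

```text
time: 21.15
tool_pos: [0.5343, -0.2075, 0.0207]
tcp_rot: [0.697, 0.717, 0.0, 0.0]
force: [0.1, 1.4, 0.5]
grip_width: 0.0587
```

{"method": "step_arm", "body": {"deltas": [[0.3,0,0,-0.5,0],[0.3,0,0,-1,0],[0.3,0,0,-1,0],[0.3,0,0,0,0]]}}

```text
time: 21.55
tool_pos: [0.535, -0.2081, 0.0474]
tcp_rot: [0.697, 0.717, 0.0, 0.001]
force: [-0.2, 1.6, -4.2]
grip_width: 0.0585
```

```bash
python3 go.py 486 -397 150
```

```text
t 21.55 pos [ 535.  -208.1   47.4] theta 91.59 tilt 0.17 F [-0.2  1.6 -4.2] w 58.5
cm in tool axes: [-18.76  -5.39 -10.24]
```

{"method": "step_arm", "body": {"deltas": [[0.3,0,0,-3,0],[0.3,0,0,-4,0],[0.3,0,0,-3.2,0],[0.3,-3.8,-1,0,0],[0.3,-3.8,-1,0,0]]}}

```text
time: 22.05
tool_pos: [0.5165, -0.2846, 0.1488]
tcp_rot: [0.696, 0.718, 0.0, 0.001]
force: [0.1, 0.2, -5.1]
grip_width: 0.0589
```

{"method": "step_arm", "body": {"deltas": [[0.3,-3.8,-1.1,0,0],[0.3,-3.8,-1.1,0,0],[0.3,-3.6,-1.2,0,0],[0.3,0,0,0,0],[0.3,0,0,0,0]]}}

```text
time: 22.55
tool_pos: [0.485, -0.3972, 0.1471]
tcp_rot: [0.698, 0.716, 0.0, -0.0]
force: [0.5, 1.0, -3.8]
grip_width: 0.0585
```

```bash
python3 go.py 486 -397 22
```

```text
t 22.55 pos [ 485.  -397.2  147.1] theta 91.52 tilt 0.06 F [ 0.5  1.  -3.8] w 58.5
cm in tool axes: [1.000e-02 1.000e-01 1.251e+01]
```

{"method": "step_arm", "body": {"deltas": [[0.3,0,0,4,0],[0.3,0,0,4,0],[0.3,0,0,2.5,0],[0.3,0,0,1,0],[0.3,0,0,0.5,0]]}}

```text
time: 23.05
tool_pos: [0.4859, -0.3962, 0.0273]
tcp_rot: [0.697, 0.717, 0.0, -0.0]
force: [1.0, 0.0, -3.0]
grip_width: 0.0587
```

{"method": "step_arm", "body": {"deltas": [[0.3,0,0,0.5,0],[0.3,0,0,0.2,0],[0.3,0,0,0,0]]}}

```text
time: 23.35
tool_pos: [0.4858, -0.3972, 0.0213]
tcp_rot: [0.697, 0.717, -0.0, 0.001]
force: [-0.8, -0.5, -4.4]
grip_width: 0.0584
```

```bash
python3 go.py 486 -397 17.5
```

```text
t 23.35 pos [ 485.8 -397.2   21.3] theta 91.6 tilt 0.07 F [-0.8 -0.5 -4.4] w 58.4
cm in tool axes: [0.02 0.02 0.38]
```

{"method": "step_arm", "body": {"deltas": [[0.3,0,0,0.15,0],[0.3,0,0,0,0],[0.3,0,0,0,0]]}}

```text
time: 23.65
tool_pos: [0.4855, -0.3971, 0.0193]
tcp_rot: [0.697, 0.717, -0.0, 0.0]
force: [0.1, -0.5, -3.4]
grip_width: 0.0591
```

{"method": "step_arm", "body": {"deltas": [[0.3,0,0,0.15,0],[0.3,0,0,0,0],[0.3,0,0,0,0]]}}

```text
time: 23.95
tool_pos: [0.4856, -0.3972, 0.0177]
tcp_rot: [0.697, 0.717, -0.0, 0.0]
force: [0.7, -0.4, -2.2]
grip_width: 0.0583
```

```bash
python3 go.py 486 -397 17.5
```

```text
t 23.95 pos [ 485.6 -397.2   17.7] theta 91.59 tilt 0.03 F [ 0.7 -0.4 -2.2] w 58.3
cm in tool axes: [0.02 0.04 0.02]
```

{"method": "step_arm", "body": {"deltas": [[0.3,0,0,0.15,0],[0.3,0,0,0,0],[0.3,0,0,0,0]]}}

```text
time: 24.25
tool_pos: [0.4857, -0.3972, 0.0176]
tcp_rot: [0.697, 0.717, -0.0, 0.0]
force: [-3.8, 4.5, 9.5]
grip_width: 0.0587
```

{"method": "step_arm", "body": {"deltas": [[0.3,0,0,0.1,0],[0.3,0,0,0,0],[0.3,0,0,0,0]]}}

```text
time: 24.55
tool_pos: [0.4857, -0.3972, 0.0175]
tcp_rot: [0.697, 0.717, -0.0, 0.0]
force: [-6.6, 6.5, 17.0]
grip_width: 0.0585
```

The elbow is down in the tray at TCP 17.5, which confirms bin floors at z≈7 mm. I release it and go to the tee.

{"method": "step_arm", "body": {"deltas": [[0.3,0,0,-0.2,0],[-0.5,0,0,0,0],[-0.5,0,0,0,0],[-0.5,0,0,0,0],[-0.5,0,0,-1,0]]}}

```text
time: 25.05
tool_pos: [0.485, -0.3965, 0.0261]
tcp_rot: [0.697, 0.717, 0.0, -0.001]
force: [-1.0, -0.4, 0.4]
grip_width: 0.0659
```

{"method": "step_arm", "body": {"deltas": [[-0.5,0,0,-4,0],[-0.5,0,0,-4,0],[-0.5,0,0,-4,3.9],[1,0,0,0,0],[1,0,0,0,0]]}}

```text
time: 25.55
tool_pos: [0.4856, -0.3971, 0.1479]
tcp_rot: [0.721, 0.693, -0.0, 0.001]
force: [0.2, -0.2, -0.6]
grip_width: 0.0521
```

```bash
python3 go.py 631 192 150; python3 - <<'E'
from fit import *
im=ctrl.capture("top")
print("tee",np.round(fit("top","tee",z0=.007),4)); 
r=ctrl.cut_out("top","cap")
for s in r: print(round(s["score"],2),np.round(np.array(s["extent"])*[640,400,640,400]))
s=[s for s in r if 240<s["extent"][0]*640<272 and s["extent"][1]*400>145]
if s: print("cap",np.round(fit("top","cap",z0=.007,mask=s[0]["pixels"],yaws=(0,.5)),4))
E
```

```text
t 25.55 pos [ 485.6 -397.1  147.9] theta 87.72 tilt 0.09 F [ 0.2 -0.2 -0.6] w 52.1
cm in tool axes: [59.45 12.19 -0.26]
tee [0.5839 0.1905 0.217  0.9488]
0.83 [410. 135.  21.  17.]
0.58 [250. 162.  20.  18.]
0.47 [300. 170.  21.  18.]
cap [ 0.5797  0.0536 -0.1401  0.9451]
```

The cap is confirmed at (0.580, 0.054), the centre of its bin. Next I square the tee with closed fingers.

{"method": "step_arm", "body": {"deltas": [[1,4.5,0.9,0,0],[1,4.5,0.9,0,0],[1,4.5,0.9,0,0],[1,4.5,0.9,0,0],[1,4.5,0.9,0,0]]}}

```text
time: 26.2
tool_pos: [0.5393, -0.1721, 0.146]
tcp_rot: [0.721, 0.693, -0.0, -0.001]
force: [0.9, -0.1, -0.2]
grip_width: 0.0011
```

{"method": "step_arm", "body": {"deltas": [[1,4.5,0.9,0,0],[1,4.5,0.9,0,0],[1,4.5,0.9,0,0],[1,4.5,0.9,0,0],[1,4.5,0.9,0,0]]}}

```text
time: 26.7
tool_pos: [0.5933, 0.0509, 0.1459]
tcp_rot: [0.721, 0.693, -0.001, -0.001]
force: [0.2, -1.2, -0.6]
grip_width: 0.0006
```

{"method": "step_arm", "body": {"deltas": [[1,4.5,0.9,0,0],[1,4.5,1,0,0],[1,4.5,1,0,0],[1,0,0,0,0],[1,0,0,0,0]]}}

```text
time: 27.2
tool_pos: [0.6274, 0.1833, 0.1456]
tcp_rot: [0.721, 0.693, -0.001, -0.001]
force: [-0.3, 0.6, -0.2]
grip_width: 0.0006
```

```bash
python3 go.py 631 189 70 631 189 28
```

```text
t 27.2 pos [627.4 183.3 145.6] theta 87.8 tilt 0.13 F [-0.3  0.6 -0.2] w 0.6
cm in tool axes: [0.59 0.35 7.55]
cm in tool axes: [ 0.59  0.36 11.75]
```

{"method": "step_arm", "body": {"deltas": [[1,0.6,0.35,2,0],[1,0,0,3,0],[1,0,0,2.5,0],[1,0,0,0,0],[1,0,0,0,0]]}}

```text
time: 27.7
tool_pos: [0.6319, 0.1875, 0.0725]
tcp_rot: [0.722, 0.692, -0.0, -0.0]
force: [0.1, 0.2, -0.0]
grip_width: 0.0005
```

```bash
python3 go.py 631 189 28; python3 - <<'E'
from fit import *
n="scene"; im=ctrl.capture(n); p=ctrl.get_obs()["tool_pos"]; x0,y0,S=330,160,6
big=cv2.resize(im[y0:y0+100,x0:x0+130],None,fx=S,fy=S,interpolation=cv2.INTER_CUBIC)
cv2.imwrite("pics/t1.png",np.clip(big*1.5,0,255).astype(np.uint8)[:,:,::-1])
E
```

```text
t 27.7 pos [631.9 187.5  72.5] theta 87.63 tilt 0.02 F [ 0.1  0.2 -0. ] w 0.5
cm in tool axes: [ 0.15 -0.09  4.45]
```

View pics/t1.png

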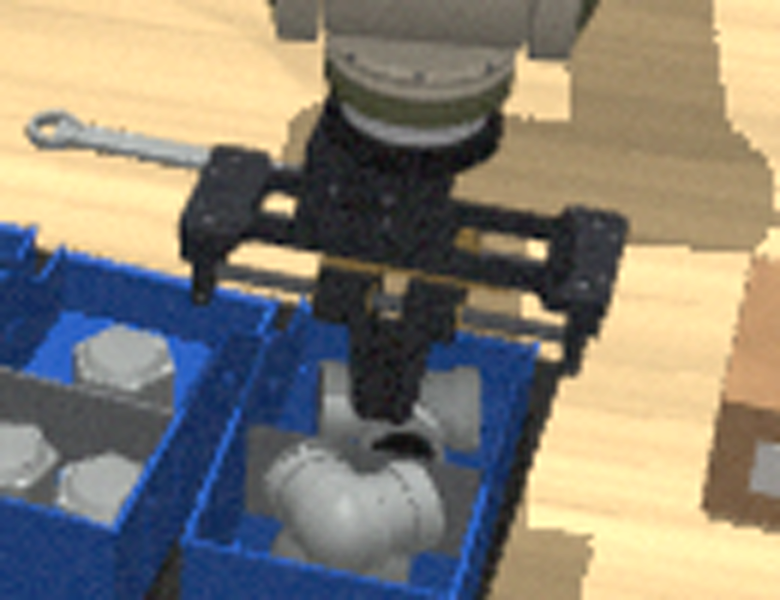

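The closed fingers at (385,400) hang behind the tee's branch mouth (400,445), and the cap sits dome-up in its bin at (120,355). I descend and push.

{"method": "step_arm", "body": {"deltas": [[1,0.1,-0.1,1,0],[1,0,0,1,0],[1,0,0,0.5,0],[1,0,0,0,0]]}}

```text
time: 28.15
tool_pos: [0.6302, 0.1896, 0.046]
tcp_rot: [0.721, 0.693, -0.001, -0.001]
force: [0.4, 0.0, 0.5]
grip_width: 0.0004
```

```bash
python3 go.py 631 189 30
```

```text
t 28.15 pos [630.2 189.6  46. ] theta 87.7 tilt 0.1 F [0.4 0.  0.5] w 0.4
cm in tool axes: [-0.05  0.08  1.6 ]
```

{"method": "step_arm", "body": {"deltas": [[1,0,0,0.8,0],[1,0,0,0.8,0],[1,0,0,0,0],[1,0,-0.3,0,0],[1,0,-0.3,0,0]]}}

```text
time: 28.65
tool_pos: [0.6247, 0.1898, 0.0313]
tcp_rot: [0.721, 0.693, 0.0, 0.0]
force: [2.7, -0.6, 2.0]
grip_width: 0.0005
```

{"method": "step_arm", "body": {"deltas": [[1,0,-0.2,0,0],[1,0,-0.2,0,0],[1,0,0,0,0],[1,0,0,0,0]]}}

```text
time: 29.05
tool_pos: [0.6212, 0.1899, 0.0315]
tcp_rot: [0.721, 0.693, 0.0, 0.0]
force: [3.9, 0.0, 2.8]
grip_width: 0.0008
```

```bash
python3 go.py 620 189 30
```

```text
t 29.05 pos [621.2 189.9  31.5] theta 87.69 tilt 0.08 F [3.9 0.  2.8] w 0.8
cm in tool axes: [-0.1  -0.11  0.15]
```

{"method": "step_arm", "body": {"deltas": [[1,0,0.2,0,0],[1,0,0,-4,0],[1,0,0,-4,0],[1,0,0,-4,0],[1,-3,-3,0,0]]}}

```text
time: 29.55
tool_pos: [0.5954, 0.163, 0.1568]
tcp_rot: [0.72, 0.694, 0.005, 0.003]
force: [0.4, -1.2, 1.0]
grip_width: 0.0004
```

{"method": "step_arm", "body": {"deltas": [[1,-3,-3,0,0],[0,-3,-3,0,0],[-0.5,-3,-3,0,0],[-0.5,-3,-3,0,0],[-0.5,0,0,0,8.5]]}}

```text
time: 30.05
tool_pos: [0.4633, 0.0445, 0.1504]
tcp_rot: [0.771, 0.636, -0.002, -0.002]
force: [0.9, -0.1, 0.2]
grip_width: 0.0301
```

{"method": "step_arm", "body": {"deltas": [[-0.5,0,0,0,8.5],[-0.5,0,0,0,8.5],[-0.5,0,0,0,8.5],[-0.5,0,0,0,8.5],[-0.5,0,0,0,8.5]]}}

```text
time: 30.55
tool_pos: [0.4662, 0.0464, 0.1505]
tcp_rot: [0.95, 0.312, -0.001, -0.001]
force: [-0.8, -1.1, -0.3]
grip_width: 0.0654
```

{"method": "step_arm", "body": {"deltas": [[-0.5,0,0,0,8.5],[-0.5,0,0,0,8.5],[-0.5,0,0,0,8.5],[-0.5,0,0,0,8.5],[-0.5,0,0,0,0]]}}

```text
time: 31.05
tool_pos: [0.4663, 0.0464, 0.1506]
tcp_rot: [1.0, 0.023, -0.001, -0.0]
force: [0.2, -0.4, 0.0]
grip_width: 0.0663
```

```bash
python3 - <<'E'
from fit import *
im=ctrl.capture("top")
print("tee",np.round(fit("top","tee",z0=.007),4)); print("bin",np.round(fit("top","bin_elbow",z0=.004),4)); print("elbow",np.round(fit("top","elbow",z0=.004),4))
E
python3 go.py 582 189 150
```

```text
tee [0.5831 0.2    0.2278 0.2449]
bin [ 0.588   0.1872 -0.0455  0.7245]
elbow [ 0.4918 -0.3961  0.0973  0.8877]
t 31.25 pos [466.6  46.2 150.9] theta 2.86 tilt 0.05 F [-0.2  0.8  0.5] w 66.0
cm in tool axes: [ 12.24 -13.69   0.08]
```

```bash
python3 - <<'E'
from fit import *
im=ctrl.capture("top"); hsv=cv2.cvtColor(im,cv2.COLOR_RGB2HSV)
m=np.zeros((400,640),np.uint8); m[153:192,184:231]=1; m&=(hsv[...,1]<70).astype(np.uint8)
m=cv2.morphologyEx(m,cv2.MORPH_OPEN,np.ones((3,3)));n,l,s,c=cv2.connectedComponentsWithStats(m); print(s[1:].tolist())
k=1+s[1:,4].argmax(); print("tee",np.round(fit("top","tee",z0=.007,mask=l==k),4))
for r in ctrl.cut_out("top","tee"): print(r["score"],np.round(np.array(r["extent"])*[640,400,640,400]))
E
```

```text
[[184, 153, 5, 8, 38], [191, 159, 40, 33, 1118], [185, 167, 3, 8, 24]]
tee [ 0.5642  0.1796 -0.0024  0.5937]
0.51 [190. 162.  21.  21.]
```

The arm partly hides the tee, so I step aside for a clean look.

{"method": "step_arm", "body": {"deltas": [[-0.5,0,4,0,2.5],[-0.5,0,4.5,0,2.5],[-0.5,0,4.5,0,0],[-0.5,0,4,0,0],[-0.5,0,0,0,0]]}}

```text
time: 31.85
tool_pos: [0.4652, -0.1276, 0.151]
tcp_rot: [1.0, -0.022, 0.0, 0.0]
force: [-0.6, -0.3, -0.2]
grip_width: 0.0656
```

```bash
python3 - <<'E'
from fit import *
im=ctrl.capture("top"); hsv=cv2.cvtColor(im,cv2.COLOR_RGB2HSV)
m=np.zeros((400,640),np.uint8); m[153:192,184:231]=1; m&=(hsv[...,1]<70).astype(np.uint8)
m=cv2.morphologyEx(m,cv2.MORPH_OPEN,np.ones((3,3)));n,l,s,c=cv2.connectedComponentsWithStats(m); print(s[1:].tolist())
k=1+s[1:,4].argmax(); print("tee",np.round(fit("top","tee",z0=.007,mask=l==k),4))
print("tee net",np.round(fit("top","tee",z0=.007),4))
cv2.imwrite("pics/t2.png",cv2.resize(im[90:245,175:500],None,fx=2.4,fy=2.4,interpolation=cv2.INTER_CUBIC)[:,:,::-1])
E
python3 go.py 582 189 150
```

```text
[[184, 153, 5, 6, 26], [191, 159, 32, 26, 577], [185, 167, 3, 8, 24]]
tee [0.579  0.192  0.1847 0.8805]
tee net [0.5805 0.1907 0.1897 0.8869]
t 31.95 pos [ 465.2 -124.1  150.9] theta -2.35 tilt 0.03 F [-0.   0.7 -0.2] w 66.4
cm in tool axes: [ 10.38 -31.76   0.1 ]
```

View pics/t2.png

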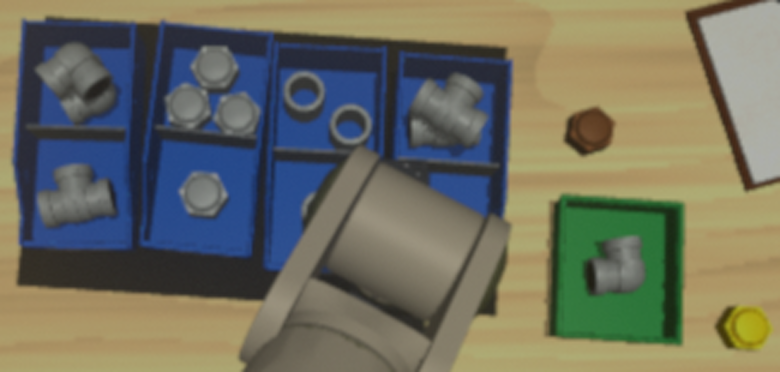

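The top crop shows the cap in its bin at (203,193), the elbow in the tray at (615,265), and the tee moved forward and still turned about 9° at (77,197). I grip it along bin x; the jaws will square it.

{"method": "step_arm", "body": {"deltas": [[-0.5,1.5,-4.5,0,0],[-0.5,1.5,-4.5,0,0],[-0.5,1.5,-4.5,0,0],[-0.5,1.5,-4.5,0,0],[-0.5,1.5,-4.5,0,0]]}}

```text
time: 32.45
tool_pos: [0.5492, 0.1016, 0.1512]
tcp_rot: [1.0, -0.019, -0.0, -0.0]
force: [0.8, -1.1, 0.4]
grip_width: 0.066
```

{"method": "step_arm", "body": {"deltas": [[-0.5,1.5,-4.7,0,0],[-0.5,1.2,-4.7,0,0],[-0.5,0,0,3,0],[-0.5,0,0,3,0],[-0.5,0,0,0,0]]}}

```text
time: 32.95
tool_pos: [0.5773, 0.1923, 0.0873]
tcp_rot: [1.0, -0.019, -0.004, 0.0]
force: [-0.3, -0.7, -0.3]
grip_width: 0.0663
```

```bash
python3 go.py 580 191 55 580 191 20
```

```text
t 32.95 pos [577.3 192.3  87.3] theta -2.15 tilt 0.44 F [-0.3 -0.7 -0.3] w 66.3
cm in tool axes: [0.29 0.12 3.23]
cm in tool axes: [0.32 0.11 6.73]
```

{"method": "step_arm", "body": {"deltas": [[-0.5,0.2,0.1,1.5,0],[-0.5,0,0,1,0],[-0.5,0,0,0.7,0],[-0.5,0,0,0,0],[-0.5,0,0,0,0]]}}

```text
time: 33.45
tool_pos: [0.5824, 0.1897, 0.0595]
tcp_rot: [1.0, -0.02, 0.0, -0.0]
force: [0.5, 0.1, -0.2]
grip_width: 0.066
```

```bash
python3 go.py 580 191 20
```

```text
t 33.45 pos [582.4 189.7  59.5] theta -2.32 tilt 0.04 F [ 0.5  0.1 -0.2] w 66.0
cm in tool axes: [-0.25 -0.12  3.95]
```

{"method": "step_arm", "body": {"deltas": [[-0.5,-0.15,-0.1,1,0],[-0.5,0,0,0.5,0],[-0.5,0,0,0.5,0],[-0.5,0,0,0,0]]}}

```text
time: 33.85
tool_pos: [0.5803, 0.1907, 0.0382]
tcp_rot: [1.0, -0.02, -0.001, 0.0]
force: [-0.1, 0.6, -0.2]
grip_width: 0.0659
```

```bash
python3 go.py 581 191 20
```

```text
t 33.85 pos [580.3 190.7  38.2] theta -2.31 tilt 0.08 F [-0.1  0.6 -0.2] w 65.9
cm in tool axes: [ 0.07 -0.03  1.82]
```

{"method": "step_arm", "body": {"deltas": [[-0.5,0,0,0.6,0],[-0.5,0,0,0.4,0],[-0.5,0,0,0,0]]}}

```text
time: 34.15
tool_pos: [0.5803, 0.1907, 0.0283]
tcp_rot: [1.0, -0.02, -0.001, 0.0]
force: [-1.1, 0.0, 0.5]
grip_width: 0.0661
```

{"method": "step_arm", "body": {"deltas": [[-0.5,0,0,0.3,0],[-0.5,0,0,0.3,0],[-0.5,0,0,0,0]]}}

```text
time: 34.45
tool_pos: [0.5805, 0.1908, 0.0226]
tcp_rot: [1.0, -0.02, -0.0, 0.0]
force: [0.0, -0.8, -0.8]
grip_width: 0.066
```

```bash
python3 go.py 581 191 20
```

```text
t 34.45 pos [580.5 190.8  22.6] theta -2.31 tilt 0.03 F [ 0.  -0.8 -0.8] w 66.0
cm in tool axes: [ 0.05 -0.03  0.26]
```

{"method": "step_arm", "body": {"deltas": [[-0.5,0,0,0.2,0],[-0.5,0,0,0,0],[-0.3,0,0,0,0],[0.2,0,0,0,0],[0.2,0,0,0,0]]}}

```text
time: 34.95
tool_pos: [0.5806, 0.1908, 0.021]
tcp_rot: [1.0, -0.02, -0.0, 0.0]
force: [-0.1, -0.1, -2.0]
grip_width: 0.0611
```

{"method": "step_arm", "body": {"deltas": [[0.3,0,0,0,0],[0.3,0,0,0,0],[0.3,0,0,0,0]]}}

```text
time: 35.25
tool_pos: [0.5806, 0.1908, 0.021]
tcp_rot: [1.0, -0.02, -0.0, 0.0]
force: [-1.5, -0.3, -2.4]
grip_width: 0.0615
```

```bash
python3 go.py 581 191 20
```

```text
t 35.25 pos [580.6 190.8  21. ] theta -2.31 tilt 0.02 F [-1.5 -0.3 -2.4] w 61.5
cm in tool axes: [ 0.04 -0.02  0.1 ]
```

The width reads 61.5 mm rather than 59: the tee is wedged, turned about 7° in the jaws. I open, turn to match and regrip.

{"method": "step_arm", "body": {"deltas": [[-0.5,0,0,0,0],[-0.5,0,0,0,0],[-0.5,0,0,-0.5,0],[-0.5,0,0,0,-3.5],[-0.5,0,0,0,-3.5]]}}

```text
time: 35.75
tool_pos: [0.5811, 0.1908, 0.0268]
tcp_rot: [0.999, 0.042, 0.001, -0.0]
force: [-0.4, -0.4, 0.2]
grip_width: 0.0665
```

```bash
python3 go.py 581 191 20
```

```text
t 35.75 pos [581.1 190.8  26.8] theta 4.83 tilt 0.06 F [-0.4 -0.4  0.2] w 66.5
cm in tool axes: [-0.   -0.02  0.68]
```

{"method": "step_arm", "body": {"deltas": [[-0.5,0,0,0.2,0],[-0.5,0,0,0.2,0],[-0.5,0,0,0.1,0],[-0.5,0,0,0,0]]}}

```text
time: 36.15
tool_pos: [0.5806, 0.1908, 0.0208]
tcp_rot: [0.999, 0.041, -0.0, 0.0]
force: [-0.5, -0.3, 0.6]
grip_width: 0.0659
```

{"method": "step_arm", "body": {"deltas": [[-0.3,0,0,0,0],[0.2,0,0,0,0],[0.2,0,0,0,0],[0.2,0,0,0,0],[0.3,0,0,0,0]]}}

```text
time: 36.65
tool_pos: [0.5806, 0.1908, 0.021]
tcp_rot: [0.999, 0.041, -0.0, -0.0]
force: [-0.7, 0.3, 0.0]
grip_width: 0.0594
```

```bash
python3 go.py 581 191 20
```

```text
t 36.65 pos [580.6 190.8  21. ] theta 4.69 tilt 0.01 F [-0.7  0.3  0. ] w 59.4
cm in tool axes: [ 0.04 -0.02  0.1 ]
```

{"method": "step_arm", "body": {"deltas": [[0.3,0,0,-0.5,0],[0.3,0,0,-1,0],[0.3,0,0,-2,0],[0.3,0,0,-3,0],[0.3,0,0,0,0]]}}

```text
time: 37.15
tool_pos: [0.5827, 0.1912, 0.0904]
tcp_rot: [0.999, 0.041, 0.004, -0.0]
force: [0.6, -0.0, -3.4]
grip_width: 0.0593
```

{"method": "step_arm", "body": {"deltas": [[0.3,0,0,-3,0],[0.3,0,0,-4,0],[0.3,0,0,0,-8],[0.3,0,0,0,-8],[0.3,0,0,0,-8]]}}

```text
time: 37.65
tool_pos: [0.5803, 0.1908, 0.1551]
tcp_rot: [0.968, 0.251, -0.001, -0.0]
force: [-0.7, -0.7, -3.9]
grip_width: 0.0594
```

{"method": "step_arm", "body": {"deltas": [[0.3,0,0,0,-8],[0.3,0,0,0,-8],[0.3,0,0,0,-8],[0.3,0,0,0,-8],[0.3,0,0,0,-8]]}}

```text
time: 38.15
tool_pos: [0.5803, 0.1908, 0.1549]
tcp_rot: [0.824, 0.567, -0.001, -0.0]
force: [0.2, -0.3, -3.6]
grip_width: 0.0591
```

{"method": "step_arm", "body": {"deltas": [[0.3,0,0,0,-8],[0.3,0,0,0,-8],[0.3,0,0,0,0]]}}

```text
time: 38.45
tool_pos: [0.5803, 0.1907, 0.155]
tcp_rot: [0.739, 0.674, -0.001, -0.0]
force: [-0.3, 0.7, -4.2]
grip_width: 0.0592
```

```bash
python3 go.py 533 -205.5 150
```

```text
t 38.45 pos [580.3 190.7 155. ] theta 84.76 tilt 0.08 F [-0.3  0.7 -4.2] w 59.2
cm in tool axes: [-39.89  -1.1    0.52]
```

{"method": "step_arm", "body": {"deltas": [[0.3,-4.4,-0.1,0,0],[0.3,-4.4,-0.1,0,0],[0.3,-4.4,-0.1,0,0],[0.3,-4.4,-0.1,0,0],[0.3,-4.5,-0.1,0,0]]}}

```text
time: 38.95
tool_pos: [0.5546, -0.0303, 0.1556]
tcp_rot: [0.74, 0.672, -0.0, -0.0]
force: [0.9, -0.8, -4.8]
grip_width: 0.0592
```

{"method": "step_arm", "body": {"deltas": [[0.3,-4.5,-0.2,0,0],[0.3,-4.5,-0.2,0,0],[0.3,-4.4,-0.1,0,0],[0.3,-4.4,-0.1,0,0],[0.3,0,0,0,0]]}}

```text
time: 39.45
tool_pos: [0.5318, -0.2102, 0.1554]
tcp_rot: [0.742, 0.67, -0.001, 0.0]
force: [-0.0, 1.0, -4.5]
grip_width: 0.0593
```

{"method": "step_arm", "body": {"deltas": [[0.3,0,0,3,0],[0.3,0,0,3,0],[0.3,0,0,1,0],[0.3,0,0,0,0],[0.3,0,0,0,0]]}}

```text
time: 39.95
tool_pos: [0.5334, -0.2056, 0.0872]
tcp_rot: [0.739, 0.673, 0.0, 0.001]
force: [0.4, 0.3, -3.8]
grip_width: 0.0592
```

```bash
python3 go.py 533 -205.5 22; python3 - <<'E'
from fit import *
n="scene"; im=ctrl.capture(n); x0,y0,S=215,120,6
big=cv2.resize(im[y0:y0+100,x0:x0+130],None,fx=S,fy=S,interpolation=cv2.INTER_CUBIC)
cv2.imwrite("pics/t3.png",np.clip(big*1.5,0,255).astype(np.uint8)[:,:,::-1])
E
```

```text
t 39.95 pos [ 533.4 -205.6   87.2] theta 84.64 tilt 0.09 F [ 0.4  0.3 -3.8] w 59.2
cm in tool axes: [ 0.01 -0.05  6.52]
```

View pics/t3.png

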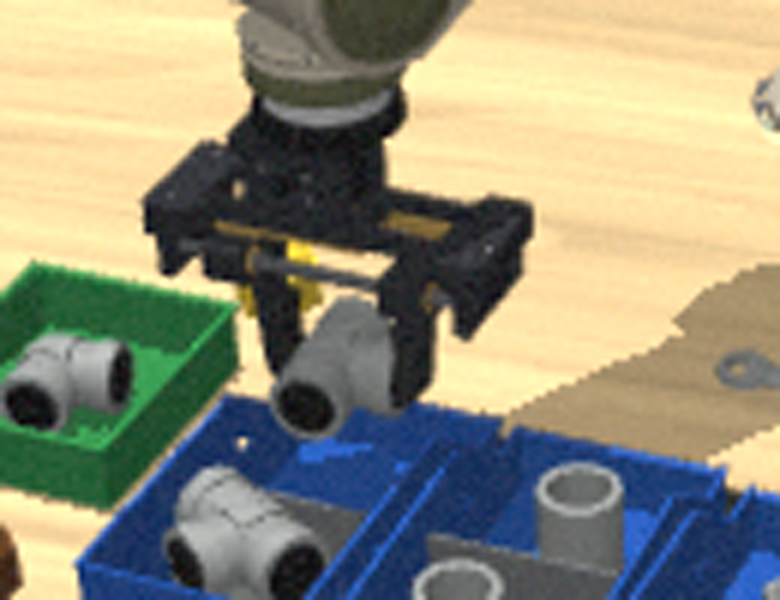

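The tee hangs level at (335,370) over the empty front of the tees' bin, and the elbow lies flat in the tray at (70,375). I lower it.

{"method": "step_arm", "body": {"deltas": [[0.3,0,0,2,0],[0.3,0,0,1.5,0],[0.3,0,0,1.2,0],[0.3,0,0,1,0],[0.3,0,0,0.4,0]]}}

```text
time: 40.5
tool_pos: [0.5328, -0.2054, 0.0246]
tcp_rot: [0.739, 0.674, -0.0, -0.0]
force: [-1.3, -0.9, -3.8]
grip_width: 0.0591
```

{"method": "step_arm", "body": {"deltas": [[0.3,0,0,0.2,0],[0.3,0,0,0.1,0],[0.3,0,0,0,0],[0.3,0,0,0,0]]}}

```text
time: 40.9
tool_pos: [0.533, -0.2056, 0.0224]
tcp_rot: [0.739, 0.674, 0.0, 0.0]
force: [0.1, 0.7, -2.8]
grip_width: 0.0591
```

```bash
python3 go.py 533 -205.5 21
```

```text
t 40.9 pos [ 533.  -205.6   22.4] theta 84.69 tilt 0.04 F [ 0.1  0.7 -2.8] w 59.1
cm in tool axes: [ 0.01 -0.    0.14]
```

{"method": "step_arm", "body": {"deltas": [[0.3,0,0,0.15,0],[0.3,0,0,0,0],[0.3,0,0,0,0]]}}

```text
time: 41.2
tool_pos: [0.5331, -0.2056, 0.021]
tcp_rot: [0.739, 0.674, 0.0, 0.0]
force: [0.1, -0.2, 1.5]
grip_width: 0.0592
```

{"method": "step_arm", "body": {"deltas": [[0.3,0,0,0.1,0],[0.3,0,0,0,0],[0.3,0,0,0,0]]}}

```text
time: 41.5
tool_pos: [0.5332, -0.2056, 0.0209]
tcp_rot: [0.739, 0.674, 0.0, 0.001]
force: [-3.2, 2.4, 11.9]
grip_width: 0.0593
```

{"method": "step_arm", "body": {"deltas": [[0.3,0,0,-0.1,0],[-0.5,0,0,0,0],[-0.5,0,0,0,0],[-0.5,0,0,0,0],[-0.5,0,0,-1,0]]}}

```text
time: 42.0
tool_pos: [0.5322, -0.2051, 0.0298]
tcp_rot: [0.739, 0.674, -0.0, -0.001]
force: [0.4, 0.2, -0.1]
grip_width: 0.0663
```

{"method": "step_arm", "body": {"deltas": [[-0.5,0,0,-3,0],[-0.5,0,0,-4,0],[-0.5,0,0,-4,0],[-0.5,0,0,0,-6.9],[-0.5,0,0,0,0]]}}

```text
time: 42.5
tool_pos: [0.5331, -0.2056, 0.1421]
tcp_rot: [0.697, 0.717, 0.0, 0.001]
force: [0.5, 0.5, -0.3]
grip_width: 0.0659
```

```bash
python3 go.py 485.7 -397.2 100
```

```text
t 42.5 pos [ 533.1 -205.6  142.1] theta 91.66 tilt 0.14 F [ 0.5  0.5 -0.3] w 65.9
cm in tool axes: [-19.01  -5.3    4.22]
```

{"method": "step_arm", "body": {"deltas": [[-0.5,-3.8,-1.1,0,0],[-0.5,-3.8,-1.1,0,0],[-0.5,-3.8,-1.1,0,0],[-0.5,-3.8,-1,0,0],[-0.5,-3.8,-1,0,0]]}}

```text
time: 43.0
tool_pos: [0.4842, -0.398, 0.1398]
tcp_rot: [0.698, 0.716, 0.0, -0.001]
force: [0.9, -0.0, 0.3]
grip_width: 0.0658
```

{"method": "step_arm", "body": {"deltas": [[-0.5,0,0,2,0],[-0.5,0,0,3,0],[-0.5,0,0,2,0],[-0.5,0,0,0,0],[-0.5,0,0,0,0]]}}

```text
time: 43.5
tool_pos: [0.4851, -0.3968, 0.0708]
tcp_rot: [0.698, 0.716, 0.0, -0.0]
force: [0.1, 0.2, 1.0]
grip_width: 0.0656
```

```bash
python3 go.py 485.7 -397.2 17.5
```

```text
t 43.5 pos [ 485.1 -396.8   70.8] theta 91.5 tilt 0.03 F [0.1 0.2 1. ] w 65.6
cm in tool axes: [-0.04  0.06  5.33]
```

{"method": "step_arm", "body": {"deltas": [[-0.5,0,0.05,2,0],[-0.5,0,0,1,0],[-0.5,0,0,1,0],[-0.5,0,0,0.8,0],[-0.5,0,0,0.5,0]]}}

```text
time: 44.0
tool_pos: [0.4856, -0.3968, 0.0172]
tcp_rot: [0.697, 0.717, 0.0, -0.0]
force: [-0.2, -0.3, -0.1]
grip_width: 0.0661
```

{"method": "step_arm", "body": {"deltas": [[-0.3,0,0,0,0],[0.2,0,0,0,0],[0.2,0,0,0,0],[0.2,0,0,0,0],[0.3,0,0,0,0]]}}

```text
time: 44.5
tool_pos: [0.4856, -0.3968, 0.0175]
tcp_rot: [0.697, 0.717, 0.0, -0.0]
force: [-0.7, 0.4, -3.3]
grip_width: 0.0587
```

```bash
python3 go.py
```

```text
t 44.5 pos [ 485.6 -396.8   17.5] theta 91.59 tilt 0.01 F [-0.7  0.4 -3.3] w 58.7
```

{"method": "step_arm", "body": {"deltas": [[0.3,0,0,-0.5,0],[0.3,0,0,-1.5,0],[0.3,0,0,-3,0],[0.3,0,0,-4,0],[0.3,0,0,-4.5,3.9]]}}

```text
time: 45.0
tool_pos: [0.4853, -0.3965, 0.1547]
tcp_rot: [0.722, 0.692, 0.0, -0.0]
force: [0.3, -0.3, -4.0]
grip_width: 0.0584
```

```bash
python3 go.py 575 187 150
```

```text
t 45.0 pos [ 485.3 -396.5  154.7] theta 87.64 tilt 0.04 F [ 0.3 -0.3 -4. ] w 58.4
cm in tool axes: [58.67  6.56  0.49]
```

{"method": "step_arm", "body": {"deltas": [[0.3,4.5,0.5,0,0],[0.3,4.5,0.5,0,0],[0.3,4.5,0.5,0,0],[0.3,4.5,0.5,0,0],[0.3,4.5,0.5,0,0]]}}

```text
time: 45.5
tool_pos: [0.5198, -0.1713, 0.154]
tcp_rot: [0.721, 0.693, 0.0, 0.001]
force: [0.2, 0.6, -4.0]
grip_width: 0.0586
```

{"method": "step_arm", "body": {"deltas": [[0.3,4.5,0.5,0,0],[0.3,4.5,0.5,0,0],[0.3,4.5,0.5,0,0],[0.3,4.5,0.5,0,0],[0.3,4.5,0.5,0,0]]}}

```text
time: 46.0
tool_pos: [0.5539, 0.0526, 0.1541]
tcp_rot: [0.721, 0.693, 0.001, 0.001]
force: [0.2, 0.6, -3.0]
grip_width: 0.0585
```

{"method": "step_arm", "body": {"deltas": [[0.3,4.5,0.5,0,0],[0.3,4.5,0.5,0,0],[0.3,4.5,0.5,0,0],[0.3,0,0,0,0],[0.3,0,0,0,0]]}}

```text
time: 46.5
tool_pos: [0.574, 0.1858, 0.1535]
tcp_rot: [0.721, 0.693, 0.0, 0.0]
force: [0.4, -0.5, -2.9]
grip_width: 0.0585
```

```bash
python3 go.py 575 187 90
```

```text
t 46.5 pos [574.  185.8 153.5] theta 87.8 tilt 0.06 F [ 0.4 -0.5 -2.9] w 58.5
cm in tool axes: [0.12 0.09 6.35]
```

{"method": "step_arm", "body": {"deltas": [[0.3,0.1,0.1,3,0],[0.3,0,0,3,0],[0.3,0,0,2,0],[0.3,0,0,1.5,0],[0.3,0,0,0,0]]}}

```text
time: 47.0
tool_pos: [0.5745, 0.185, 0.0563]
tcp_rot: [0.722, 0.692, -0.001, -0.001]
force: [0.4, 0.3, -3.8]
grip_width: 0.0585
```

```bash
python3 go.py 575 187 22
```

```text
t 47.0 pos [574.5 185.   56.3] theta 87.62 tilt 0.16 F [ 0.4  0.3 -3.8] w 58.5
cm in tool axes: [0.21 0.05 3.43]
```

{"method": "step_arm", "body": {"deltas": [[0.3,0.1,0,1.2,0],[0.3,0,0,1,0],[0.3,0,0,0.6,0],[0.3,0,0,0.3,0],[0.3,0,0,0,0]]}}

```text
time: 47.5
tool_pos: [0.5751, 0.187, 0.0263]
tcp_rot: [0.721, 0.693, -0.0, -0.0]
force: [-0.7, -0.5, -4.6]
grip_width: 0.0587
```

{"method": "step_arm", "body": {"deltas": [[0.3,0,0,0.1,0],[0.3,0,0,0,0],[0.3,0,0,0,0]]}}

```text
time: 47.8
tool_pos: [0.5753, 0.1871, 0.0258]
tcp_rot: [0.721, 0.693, 0.0, 0.0]
force: [0.7, 0.6, -4.3]
grip_width: 0.0585
```

```bash
python3 go.py 575 187 20.5
```

```text
t 47.8 pos [575.3 187.1  25.8] theta 87.69 tilt 0.03 F [ 0.7  0.6 -4.3] w 58.5
cm in tool axes: [-0.01 -0.03  0.53]
```

{"method": "step_arm", "body": {"deltas": [[0.3,0,0,0.3,0],[0.3,0,0,0.1,0],[0.3,0,0,0,0],[0.3,0,0,0,0]]}}

```text
time: 48.2
tool_pos: [0.5752, 0.187, 0.0215]
tcp_rot: [0.721, 0.693, -0.0, -0.0]
force: [0.5, 0.1, -3.5]
grip_width: 0.0581
```

{"method": "step_arm", "body": {"deltas": [[0.3,0,0,0.1,0],[0.3,0,0,0,0],[0.3,0,0,0,0]]}}

```text
time: 48.5
tool_pos: [0.5752, 0.187, 0.0205]
tcp_rot: [0.721, 0.693, -0.0, 0.0]
force: [-0.4, -0.1, -4.0]
grip_width: 0.059
```

{"method": "step_arm", "body": {"deltas": [[0.3,0,0,0.1,0],[0.3,0,0,0,0],[0.3,0,0,0,0]]}}

```text
time: 48.8
tool_pos: [0.5754, 0.187, 0.0201]
tcp_rot: [0.721, 0.693, 0.0, 0.0]
force: [-2.9, -1.2, 5.1]
grip_width: 0.0587
```

Contact with the floor. I release, lift and clear the view.

{"method": "step_arm", "body": {"deltas": [[-0.5,0,0,0,0],[-0.5,0,0,0,0],[-0.5,0,0,0,0],[-0.5,0,0,-1,0],[-0.5,0,0,-3,0]]}}

```text
time: 49.3
tool_pos: [0.5739, 0.1868, 0.0582]
tcp_rot: [0.721, 0.693, -0.002, -0.001]
force: [0.1, 0.2, -0.3]
grip_width: 0.066
```

{"method": "step_arm", "body": {"deltas": [[-0.5,0,0,-4,0],[-0.5,0,0,-4,0],[-0.5,0,0,-4,0],[-0.5,0,-4,0,0],[-0.5,0,-4.5,0,0]]}}

```text
time: 49.8
tool_pos: [0.4901, 0.1903, 0.1811]
tcp_rot: [0.721, 0.692, 0.001, 0.001]
force: [-0.3, -0.2, -0.7]
grip_width: 0.0659
```

{"method": "step_arm", "body": {"deltas": [[-0.5,3,-3.5,0,0],[-0.5,3,-3.5,0,0],[-0.5,3,-3.5,0,0],[-0.5,3,-3,0,0],[-0.5,3,-2,0,0]]}}

```text
time: 50.3
tool_pos: [0.3396, 0.3477, 0.1806]
tcp_rot: [0.721, 0.693, 0.001, 0.0]
force: [0.8, 0.7, 0.5]
grip_width: 0.0664
```

```bash
python3 go.py; python3 - <<'E'
from fit import *
im=ctrl.capture("top"); sc=ctrl.capture("scene")
a=cv2.resize(im[90:245,175:500],(800,382),interpolation=cv2.INTER_CUBIC)
b=cv2.resize(sc[155:285,215:435],(365,216)); b=cv2.copyMakeBorder(b,0,0,0,435,cv2.BORDER_CONSTANT)
cv2.imwrite("pics/fin.png",np.vstack([a,b])[:,:,::-1])
for q,ya,B in (("elbow",(0,1.57),(.585,.187,-.04)),("tee",(1.57,0),(.5415,-.2065,-.09)),("socket",(0,),(.556,-.0755,-.073)),("cap",(0,.5),(.579,.0543,-.123))):
    near=proj("top",[B[0],B[1],.03])[0]; r=fit("top",q,near,.007,ya)
    if r:
        d=np.subtract(r[:2],B[:2]); C,S=np.cos(B[2]),np.sin(B[2]); print(q,np.round(r,3),"in bin mm",np.round([1e3*(C*d[0]+S*d[1]),1e3*(-S*d[0]+C*d[1])],1))
E
```

```text
t 50.3 pos [339.6 347.7 180.6] theta 87.73 tilt 0.06 F [0.8 0.7 0.5] w 66.4
elbow [ 0.583  0.187 -0.009  0.925] in bin mm [-2.3  0.1]
tee [ 0.535 -0.204  1.547  0.939] in bin mm [-7.   1.6]
socket [ 0.552 -0.077  0.036  0.504] in bin mm [-3.8 -2. ]
cap [0.58  0.054 0.853 0.869] in bin mm [0.5 0.1]
```

View pics/fin.png

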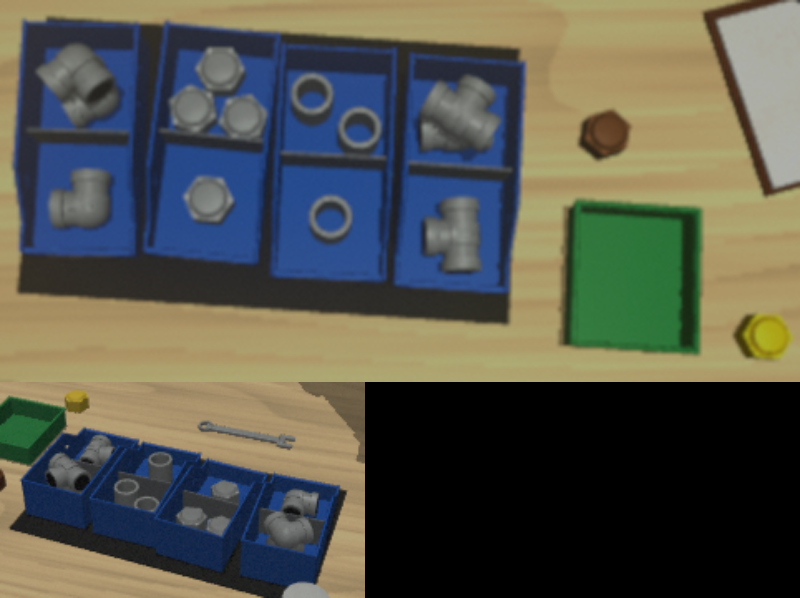

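The final picture shows the elbow (82,200), cap (208,198), socket (330,217) and tee (455,235) each in its own bin. All are flat or standing and near the centres, the tray is empty, and the look-alikes and wrench have not moved. I hand in.

```bash
python3 -c "
from station import ctrl
print(ctrl.job_done())"
```

```text
the job is handed in; nothing more can be done
None
```

All four fittings are in the front compartments of their own bins, and I handed the job in at about 50 s of robot time. I moved the socket first, then the cap. I parked the elbow in the returns tray while the tee went to its bin, then moved the elbow to its own. Each piece was lowered until it reached the floor before release. The force reading showed that contact for all but the socket, which I released at its pick-up height.

- **Final positions:** the last top-camera fit puts every fitting within about 7 mm of its compartment centre, against limits of 45 mm along the bin and 42 mm across. All look flat or standing, with the cap's dome up.
- **Surroundings:** the wrench and the look-alikes in view look unmoved. I did not measure the carton or the tin at the end, but the arm never worked near them. The gripper was empty and clear of everything.
- **Weaker checks:** the last socket fit overlapped poorly (0.50), because the tube's bore spoils the outline. The picture and the release position agree with it to about 2 mm. The scene camera's fits of the bins and fittings were off by roughly 10–25 mm, so I relied on the top camera.
- **Surprises on the way:** the bin floors were about 4 mm higher than I first assumed, so the cap pressed the floor with about 23 N before I eased off. The tee's first grip wedged at 61.5 mm, so I opened, turned about 7° and regripped at 59.4 mm.

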